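Get the gouge out of the latched tool safe

ROBOT

A 6-joint arm with a two-finger parallel gripper is mounted at the origin on the work surface. World frame = base frame: x ahead of the robot, y to its left, z up, the work surface at z = 0. Lengths are in mm, angles in rad, forces in N, time in s.
With the tool pointing down it reaches from about 350 to 875 mm from the base axis. Payload 4.2 kg.
Tool frame: the origin (TCP) lies at the very end of the fingers, on their centre line; the grasp point (between the pads) lies 19 mm behind it; z points along the fingers, y is the line along which they close (so a half turn about z gives the same grasp; the last joint's range is limited). The gripper opens to 85 mm and grips with 20 to 120 N. Pads are 22 mm wide; open, the fingers measure 114 mm over their backs; the gripper's body (76 mm by 85 mm) begins 54 mm behind the grasp point. The pads swing forward as they close: fully open they stand 13 mm farther back than shut.
Start: joints at [1.38, 0.385, 0.008, 0, -1.194, -0.259], TCP at [271.707, 562.827, 231.312] pointing down, gripper open.
Joint ranges: [-3.14, 3.14], [-1.21, 2.06], [-1.07, 1.41], [-3.16, 2.05], [-2.99, -0.16], [-3.1, 3.1]. Speed limits (rad/s): [2.79, 2.79, 3.14, 3.14, 3.14, 3.14].

INTERFACE

Orientations are given as a unit quaternion [x, y, z, w].
In Python, from bench import arm, optics gives the robot as it stands. The module is installed in compiled form; this text tells all that it offers.
- The arm moves only by the tool step_arm, never from a script. Its argument "motion" is a list of rows, each an object with "dr": the turn, a rotation vector about the tool's x, y, z in units of 8 degrees (1.0 is 8 degrees), a list of three; "slide": the shift along the tool's x, y, z in mm, a list of three; "jaw": the finger opening in mm, from 0 to 85.4. A call has exactly 8 rows; each row is the pose to reach, as a shift and turn from the pose commanded when the call began, along the tool's axes at that moment; what a row does not reach only later rows make up. A row lasts 1/8 s, in which the tool goes at most 62.5 mm and 10.7 degrees, less where a joint would pass 70% of its speed; a pose out of reach is approached as far as the arm can. A call with a gripper value outside its range is refused whole. The fingers move at their own pace and stop on an object; the grip force is fixed at half the most. Time passes only in rows, so rows that repeat a pose let the fingers close, or fill a call up. It gives the time, the measured TCP pose, the force, the opening and the grip force at its end, in the units of the state.
- arm.read_state(): the state, without advancing time (a new reading comes with each control period).
- optics.get_image(name): name is "scene" or "top" or "wrist"; returns the picture (420x560x3 uint8, blue, green, red); there is no depth.
- optics.camera_info(name): a dict with "camera_matrix" (3x3 intrinsics, pixels), "view" (4x4, takes a point from world to camera coordinates); the wrist camera has in their place "T_tool_cam" (4x4, takes a point from camera to tool coordinates, whose origin is the TCP and whose axes are the flange's). Camera axes: x right, y up, looking along -z (the intrinsics and any distortion apply to the point x, -y, -z); pixel columns grow to the right and rows downward; lengths in mm; the calibration is good to about 2 mm. The wrist camera is an equidistant fisheye: a pixel r from the principal point sees the ray r / f radians off the axis. A picture is of the moment at which its call begins: read the wrist's pose just before it. camera_info takes no time and is no camera call.
- arm.job_done(): hands the job in; it is judged then, once.
The state is a dict: "clock": time; "joints": joint angles; "joint_vel": joint speeds; "joint_efforts": joint torques, N m; "position": TCP position; "ee_rot": TCP orientation; "contact_force": force on the tool from outside, world axes, zero at the start; "wrist_torque": the same for the moment, N m; "gripper_width": finger opening in mm; "grasp_force": force on a finger pad.
Only numpy, scipy, OpenCV 4.12 (cv2) and the standard library are available. Lean on these libraries where they do the work, as an engineer would, in place of code of your own. Each camera call takes 0.05 s, during which the arm holds its last target. There are 200 camera calls.

TASK

The carving gouge is locked in the tool safe: take the red-handled release pin from its stand, push it through the brass-ringed hole in the safe's slanted top, square to that slope, until the hidden spring latch lets the tray jump out, then put the pin back upright in its stand. Then pull the tray fully out by its dark tab, take out the gouge and lay it gently, lengthwise, on the middle of the dark carving board. Leave the tray open and do not disturb the spoon, the mug or the sharpening stone.

Things in the scene. Friction and masses are not known exactly. Their poses are not given: they have to be found in the camera images.
- safe: Fixed wooden tool safe, 180 mm deep (x) by 220 mm wide (y). Origin: centre of its underside on the bench. Its front (tray side) faces its own -x. Front edge of its top 80 mm high at x = -90 mm; from there the top slopes up at 35 degrees to 157 mm high at x = +20 mm, then is flat to the back at x = +90 mm.
- slant: The safe's green slanted top panel, fixed. Origin: centre of the access hole's mouth (brass ring) on its upper surface, at (-35, 0, 118.5) mm in the safe's frame. z points out along the hole's axis, 35 degrees from vertical, leaning to the safe's front; x up the slope; y as the safe's. Straight bore 16 mm wide, 30 mm long: the pin enters only within about 12 degrees of the axis.
- latch (a joint): Travel of the hidden latch along the hole's axis, in m. 0 at rest: its 20 mm wide pad then lies 42 mm below the hole's mouth. Sprung: it starts to move at 3 N, frees the tray at 0.008 (pin tip 50 mm below the mouth, about 6 N), stops hard at 0.013 (55 mm below the mouth) and springs back by itself.
- pin: Loose release pin, 163 mm long, 90 g, standing in its stand at the start. Origin: the centre of its round tip; z runs along the pin from the tip to the handle. Steel shaft 8 mm thick from 0 to 85 mm, brass collar 34 mm wide from 85 to 93 mm, red handle (round, 24 mm thick) from 93 to 163 mm: grip it there.
- stand: Fixed dark wooden block, 80 x 80 mm and 95 mm high, with a vertical hole 16 mm wide and 90 mm deep in the middle of its top. Origin: centre of its underside. The pin's collar rests on its top, so the pin's tip then is 10 mm above the bench.
- tray (a joint): How far the tray is out of the safe, in m: 0 latched shut, 0.125 fully out (end stop); it slides to the safe's -x. Once unlatched, a spring pushes it out to 0.04 to 0.05; from there it must be pulled (about 1 N) and stays where it is left.
- tray_floor (a point): On the tray's floor, 12 mm above the bench, 58 mm behind the inner face of its front panel, mid-width; axes as the safe's. The tray is 178 mm wide inside; front panel 12 mm thick, top 45 mm above the bench; side walls to 40 mm. Fully out, the tray is open for 125 mm from front panel to safe.
- pull (a point): On the tray's dark pull tab, the point to grip: 42 mm above the bench, in the middle of the tab's width. The tab sticks out 40 mm from the tray's front panel (which is 22 mm from this point), is 18 mm wide (safe's y) and spans heights 22 to 52 mm; axes as the safe's. It can be pinched from above, closing along the safe's y.
- gouge: Loose carving gouge, 120 g, 150 mm long, lying across the tray, roughly along the safe's y, hidden until the tray is out; then some 50 to 65 mm behind the front panel. Origin: middle of its length, on the underside of the handle. x runs along it from handle to blade: wooden handle 24 x 24 mm from x = -75 to +15 mm, brass ferrule, steel blade 14 mm wide and 5 mm thick from +15 to +75 mm at 12 mm height.
- gouge_grip (a point): Middle of the gouge's handle, 30 mm from the gouge's origin towards the handle end and 12 mm above the surface that it lies on; axes as the gouge's.
- board: Fixed dark brown carving board, 220 mm (x) by 130 mm (y), 18 mm thick. Origin: centre of its underside; x is its long direction.
- spoon: Bystander: loose wooden spoon, 180 mm long, lying on the bench. Leave alone.
- mug: Bystander: loose blue mug, 80 mm wide and 90 mm high, standing on the bench. Leave alone.
- hone: Bystander: loose sharpening stone on a wooden base, 150 x 50 x 26 mm, lying on the bench. Leave alone.
Mind the look-alikes: they are no part of the job. Leave any blue, purple or turquoise look-alike of the pin alone.

How it is judged:
By the outcome, as a careful person would: the job done as asked, in the order asked, and still so for the second after the job is handed in, with the robot touching nothing.
It also fails if it takes over 69 s, if anything falls off the work surface, if the arm or the gripper's body presses on something with over 40 N, if the wrist force passes 120 N, or if a joint passes its speed limit or range.

## Working session

There is one attempt and no reset: what is moved stays moved. The work goes in short steps, Python scripts to look and compute and a tool call to move; the robot and the scene stay as the last step left them, time stands still between calls to the robot, and variables do not carry over. Pictures are saved under pics/ and viewed, at most 10 in all, crops included, and the job is handed in when it is done.

Besides the shell and the picture viewer there is one more tool, called after "Call:" as a command line: name --argument value ..., lists and objects as JSON in quotes. step_arm: Moves the arm, as the interface text tells. Its arguments: {"type":"object","properties":{"motion":{"type":"array","items":{"type":"object","properties":{"dr":{"type":"array","items":{"type":"number"}},"slide":{"type":"array","items":{"type":"number"}},"jaw":{"type":"number"}}}}},"required":["motion"]}

```bash
mkdir -p pics
python3 - <<'E'
from bench import arm, optics
import cv2,numpy as np
np.set_printoptions(precision=4,suppress=True)
s=arm.read_state();print(s)
for n in("scene","top"):
    i=optics.get_image(n);cv2.imwrite(f"pics/{n}0.png",i)
for n in("scene","top","wrist"):
    print(n,optics.camera_info(n))
E
```

```text
{'clock': 0.0, 'joints': array([ 1.3796,  0.3856,  0.0066, -0.0005, -1.194 , -0.2586]), 'joint_vel': array([-0.0017,  0.    ,  0.0009, -0.0015, -0.001 , -0.0004]), 'joint_efforts': array([  0.0014, -39.2289,  18.8401,   4.1859,  -0.0047,  -0.    ]), 'position': array([271.4579, 562.3329, 230.2234]), 'ee_rot': array([ 0.9748, -0.2231, -0.0002,  0.0011]), 'contact_force': array([-0.0121, -0.852 ,  0.1176]), 'wrist_torque': array([ 0.0608, -0.0079, -0.0322]), 'grasp_force': 0.0, 'gripper_width': 85.08768746639855}
scene {'camera_matrix': array([[414.7586,   0.    , 281.8541],
       [  0.    , 414.7586, 212.4481],
       [  0.    ,   0.    ,   1.    ]]), 'view': array([[    0.7891,     0.6142,    -0.0106,  -407.9785],
       [   -0.5453,     0.7082,     0.4485,   295.5321],
       [    0.2829,    -0.3481,     0.8937, -1264.2504],
       [    0.    ,     0.    ,     0.    ,     1.    ]])}
top {'camera_matrix': array([[483.4228,   0.    , 278.9601],
       [  0.    , 483.4228, 213.4928],
       [  0.    ,   0.    ,   1.    ]]), 'view': array([[    0.0288,    -0.9996,    -0.0072,   -60.094 ],
       [    0.9945,     0.028 ,     0.1005,  -542.7247],
       [   -0.1003,    -0.0101,     0.9949, -1307.9357],
       [    0.    ,     0.    ,     0.    ,     1.    ]])}
wrist {'camera_matrix': array([[325.1923,   0.    , 278.079 ],
       [  0.    , 325.1923, 209.5198],
       [  0.    ,   0.    ,   1.    ]]), 'T_tool_cam': array([[   0.0006,    0.954 ,    0.2998,   76.5733],
       [   1.    ,   -0.0007,    0.    ,    0.45  ],
       [   0.0002,    0.2998,   -0.954 , -141.9309],
       [   0.    ,    0.    ,    0.    ,    1.    ]])}
```

View pics/scene0.png

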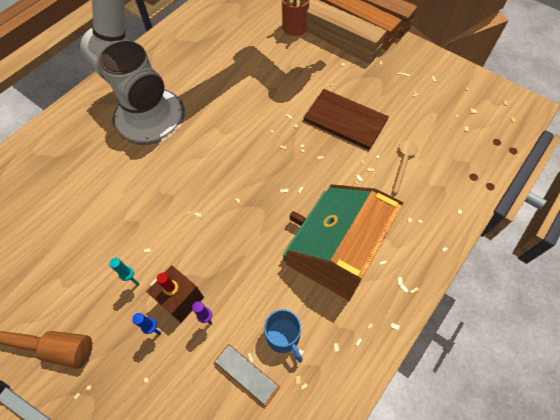

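View pics/top0.png

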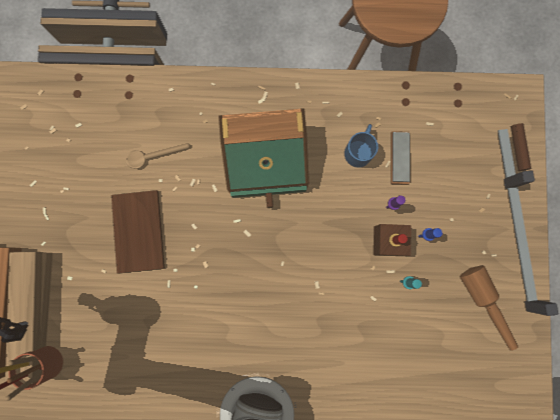

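Scene: red-handled pin at (167,283) standing in the dark stand at (175,293). Look-alikes are turquoise (121,270), blue (147,323) and purple (203,313), all outside the stand. In the top view these are red (403,239), blue (433,234), purple (397,203) and turquoise (412,283). Only the red one in the stand fits. Safe hole at top (265,162), tab (270,200), board (138,232).

```bash
cat > h.py <<'E'
import numpy as np, cv2
from bench import arm, optics
from scipy.spatial.transform import Rotation as R
from scipy.optimize import least_squares
np.set_printoptions(precision=2,suppress=True)
def ray(n,uv,st=None):
    c=optics.camera_info(n);K=c["camera_matrix"];u=np.atleast_2d(np.array(uv,float))
    q=(u-K[:2,2])/[K[0,0],K[1,1]]
    if n=="wrist":
        r=np.linalg.norm(q,axis=1,keepdims=True)+1e-9
        d=np.hstack([q*np.sin(r)/r,np.cos(r)])*[1,-1,-1]
        M=np.eye(4);M[:3,:3]=R.from_quat(st["ee_rot"]).as_matrix();M[:3,3]=st["position"];T=M@c["T_tool_cam"]
    else:
        d=np.hstack([q,np.ones((len(q),1))])*[1,-1,-1];T=np.linalg.inv(c["view"])
    return T[:3,3],d@T[:3,:3].T
def at_z(n,uv,z,st=None):
    o,d=ray(n,uv,st);return o+d*((z-o[2])/d[:,2])[:,None]
def project(n,P,st=None):
    P=np.atleast_2d(P);c=optics.camera_info(n);K=c["camera_matrix"]
    if n=="wrist":
        M=np.eye(4);M[:3,:3]=R.from_quat(st["ee_rot"]).as_matrix();M[:3,3]=st["position"];V=np.linalg.inv(M@c["T_tool_cam"])
    else: V=c["view"]
    p=(P@V[:3,:3].T+V[:3,3])*[1,-1,-1]
    if n=="wrist":
        s=np.linalg.norm(p[:,:2],axis=1);th=np.arctan2(s,p[:,2]);q=p[:,:2]*(th/(s+1e-9))[:,None]
    else: q=p[:,:2]/p[:,2:]
    return q*[K[0,0],K[1,1]]+K[:2,2]
def move(pos,Rt,st=None):
    """slide/dr from the present pose to a TCP target"""
    st=st or arm.read_state();R0=R.from_quat(st["ee_rot"])
    print("slide",R0.inv().apply(np.array(pos)-st["position"]),"dr",(R0.inv()*Rt).as_rotvec(degrees=True)/8)
def down(yaw,tilt=0):
    """tool z down, tool x at world yaw (deg)"""
    return R.from_euler("z",yaw,degrees=True)*R.from_euler("x",180,degrees=True)
E
python3 - <<'E'
from h import *
t=cv2.imread("pics/top0.png");s=cv2.imread("pics/scene0.png")
def blob(img,lo,hi,box):
    x0,y0,x1,y1=box;m=np.zeros(img.shape[:2],np.uint8)
    m[y0:y1,x0:x1]=cv2.inRange(cv2.cvtColor(img,cv2.COLOR_BGR2HSV),lo,hi)[y0:y1,x0:x1]
    m=cv2.morphologyEx(m,cv2.MORPH_CLOSE,np.ones((3,3)))
    c=max(cv2.findContours(m,0,2)[0],key=cv2.contourArea);return c
c=blob(t,(50,60,20),(95,255,255),(200,100,330,215));print("green",cv2.boxPoints(cv2.minAreaRect(c)).tolist())
g=cv2.approxPolyDP(c,4,True)[:,0];print(g.tolist())
c=blob(t,(0,60,10),(25,255,110),(95,175,185,290));b=cv2.boxPoints(cv2.minAreaRect(c));B=at_z("top",b,18);print("board",b.tolist(),B,B.mean(0),[np.linalg.norm(B[i]-B[i-1]) for i in range(4)])
print("hole top",at_z("top",[265.5,162.5],118.5),"scene",at_z("scene",[330.5,220.5],118.5))
print("collar/handle top: top",at_z("top",[404,239],173),"scene",at_z("scene",[163,276],173))
A=cv2.resize(t[130:310,340:480],None,fx=4,fy=4,interpolation=2)[:600];A=cv2.resize(t[190:300,350:450],(400,440))
C=cv2.resize(s[240:350,100:220],(480,440));D=cv2.resize(s[175:310,270:420],(0,0),fx=1,fy=1)
cv2.imwrite("pics/crop1.png",cv2.resize(np.hstack([A,C]),(800,400)))
E
```

```text
green [[224.9215850830078, 144.00619506835938], [301.91534423828125, 137.927734375], [305.4356689453125, 182.51821899414062], [228.44189453125, 188.5966796875]]
[[302, 139], [225, 145], [231, 188], [304, 182]]
board [[110.33527374267578, 193.62417602539062], [160.5743865966797, 189.636962890625], [166.88885498046875, 269.1993103027344], [116.64973449707031, 273.1865234375]] [[587.75 428.95  18.  ]
 [602.92 288.71  18.  ]
 [382.38 259.47  18.  ]
 [367.47 397.39  18.  ]] [485.13 343.63  18.  ] [np.float64(222.52704944169693), np.float64(141.05319676072128), np.float64(222.4765931626208), np.float64(138.7182774287362)]
hole top [[667.22  -6.72 118.5 ]] scene [[666.76  -5.52 118.5 ]]
collar/handle top: top [[ 475.54 -352.99  173.  ]] scene [[ 477.08 -344.47  173.  ]]
```

View pics/crop1.png

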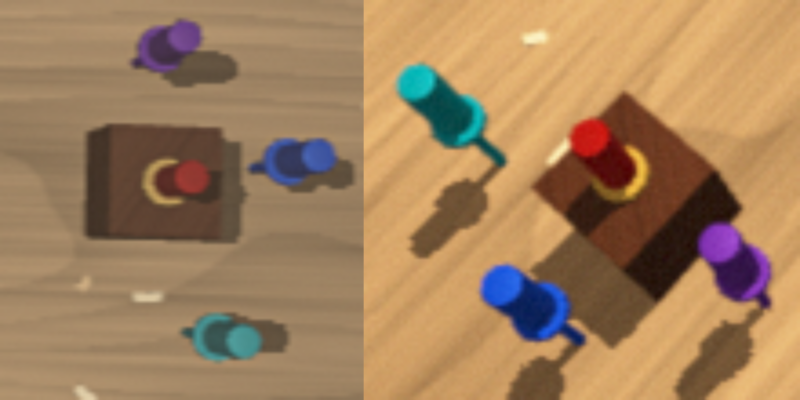

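The crop confirms it: the red-handled pin is the one standing in the dark stand with a brass collar. The blue, purple and turquoise ones stand outside it.

Run:
```python
from h import *
# safe yaw & hole from green panel corners: front edge z80, back edge z157
f=at_z("top",[[231,188],[304,182]],80);b=at_z("top",[[225,145],[302,139]],157)
for e in(f,b): d=e[0]-e[1];print(e,"yaw",np.degrees(np.arctan2(-d[0],d[1])),np.linalg.norm(d))
print("others",at_z("top",[[437.5,233],[401,200],[417,283]],163))
print("pin top",at_z("top",[402.8,238.7],173),at_z("scene",[162.2,277.7],173))
move([477,-347,245],down(-135))
```

```text
[[ 603.62   84.72   80.  ]
 [ 625.19 -109.51   80.  ]] yaw 6.336496623639036 195.42544772438595
[[701.38  95.55 157.  ]
 [722.13 -98.75 157.  ]] yaw 6.0940147111070315 195.4029238100549
others [[ 493.22 -437.78  163.  ]
 [ 572.67 -347.78  163.  ]
 [ 369.68 -387.43  163.  ]]
pin top [[ 476.19 -350.06  173.  ]] [[ 478.37 -348.06  173.  ]]
slide [580.57 729.48 -13.21] dr [ 0.01 -0.01 13.65]
```

Call:
step_arm --motion '[{"dr": [0,0,1],"slide": [38,48,-2],"jaw": 60},{"dr": [0,0,2],"slide": [76,96,-4],"jaw": 60},{"dr": [0,0,3],"slide": [114,144,-6],"jaw": 60},{"dr": [0,0,4],"slide": [152,192,-8],"jaw": 60},{"dr": [0,0,5],"slide": [190,240,-10],"jaw": 60},{"dr": [0,0,6],"slide": [228,288,-11],"jaw": 60},{"dr": [0,0,7],"slide": [266,336,-12],"jaw": 60},{"dr": [0,0,8],"slide": [300,380,-13],"jaw": 60}]'

```text
clock: 1.1
position: [376.3, 88.1, 244.4]
ee_rot: [-0.707, 0.707, 0.0, 0.0]
contact_force: [0.9, 0.5, 0.3]
gripper_width: 60.1
grasp_force: 0.0
```

Run:
```python
from h import *
s=arm.read_state();print(s["position"],s["joints"],s["clock"],s["gripper_width"])
move([477,-348,245],down(-135))
```

```text
[376.35  88.13 244.35] [ 0.66 -0.05 -0.5  -0.   -1.12 -0.66] 1.1 60.05105405846497
slide [ 436.1  -100.81   -0.74] dr [-0.    0.    5.62]
```

Call:
step_arm --motion '[{"dr": [0,0,0.8],"slide": [55,-13,0],"jaw": 60},{"dr": [0,0,1.6],"slide": [110,-26,0],"jaw": 60},{"dr": [0,0,2.4],"slide": [165,-39,0],"jaw": 60},{"dr": [0,0,3.2],"slide": [220,-52,0],"jaw": 60},{"dr": [0,0,4.0],"slide": [275,-65,0],"jaw": 60},{"dr": [0,0,4.8],"slide": [330,-78,0],"jaw": 60},{"dr": [0,0,5.6],"slide": [386,-90,0],"jaw": 60},{"dr": [0,0,5.6],"slide": [436,-101,-1],"jaw": 60}]'

```text
clock: 2.1
position: [479.2, -347.4, 244.6]
ee_rot: [-0.385, 0.923, 0.0, -0.0]
contact_force: [0.3, 0.9, 0.3]
gripper_width: 59.3
grasp_force: 0.0
```

Run:
```python
from h import *
s=arm.read_state();print(s["position"],s["joints"],s["clock"],s["gripper_width"])
i=optics.get_image("wrist");cv2.imwrite("pics/w1.png",i)
print(project("wrist",[[477,-349,173],[477,-349,100]],s))
h=cv2.cvtColor(i,cv2.COLOR_BGR2HSV);m=cv2.inRange(h,(0,150,50),(6,255,255))|cv2.inRange(h,(174,150,50),(180,255,255))
c=max(cv2.findContours(m,0,2)[0],key=cv2.contourArea);print(cv2.boundingRect(c),cv2.fitEllipse(c))
```

```text
[ 479.25 -347.38  244.56] [-0.35  0.32 -0.05 -0.   -1.2  -0.43] 2.1 59.27174051554741
[[278.59 219.49]
 [278.41 193.04]]
(261, 181, 34, 52) ((277.5621337890625, 207.7133331298828), (32.278839111328125, 52.431495666503906), 179.0229949951172)
```

View pics/w1.png

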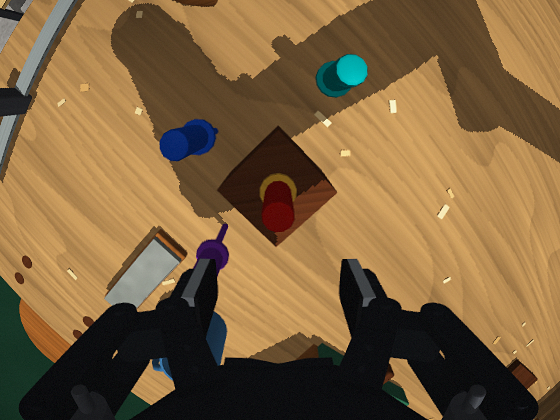

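Wrist view: handle top at (278,217), collar at (278,188), matching the prediction within 2 px. The look-alikes are clear of the finger line.

Run:
```python
from h import *
s=arm.read_state()
p=at_z("wrist",[[278,217],[278,193]],173,s)[0];print(p)
print(at_z("wrist",[[278,127],[218,188],[337,189],[276,246]],95,s),at_z("wrist",[[278,127],[218,188],[337,189],[276,246]],95,s).mean(0))
move([p[0],p[1],121],down(-135))
```

```text
[ 477.02 -355.74  173.  ]
[[ 436.51 -396.76   95.  ]
 [ 515.35 -396.53   95.  ]
 [ 437.38 -317.92   95.  ]
 [ 518.11 -317.23   95.  ]] [ 476.83 -357.11   95.  ]
slide [  4.66  -0.   122.88] dr [-0.01 -0.02  0.03]
```

Call:
step_arm --motion '[{"dr": [0,0,0],"slide": [1.5,4.2,25],"jaw": 60},{"dr": [0,0,0],"slide": [1.5,4.2,55],"jaw": 60},{"dr": [0,0,0],"slide": [1.5,4.2,85],"jaw": 60},{"dr": [0,0,0],"slide": [1.5,4.2,110],"jaw": 60},{"dr": [0,0,0],"slide": [1.5,4.2,123],"jaw": 60},{"dr": [0,0,0],"slide": [1.5,4.2,123],"jaw": 60},{"dr": [0,0,0],"slide": [1.5,4.2,123],"jaw": 50},{"dr": [0,0,0],"slide": [1.5,4.2,123],"jaw": 40}]'

```text
clock: 3.15
position: [476.0, -343.8, 123.5]
ee_rot: [-0.386, 0.922, -0.001, 0.001]
contact_force: [0.5, -0.2, 0.2]
gripper_width: 40.0
grasp_force: 0.0
```

Run:
```python
from h import *
s=arm.read_state();print(s["position"],s["contact_force"],s["gripper_width"])
i=optics.get_image("wrist")
h=cv2.cvtColor(i,cv2.COLOR_BGR2HSV);m=cv2.inRange(h,(0,150,40),(6,255,255))|cv2.inRange(h,(174,150,40),(180,255,255))
c=max(cv2.findContours(m,0,2)[0],key=cv2.contourArea);print(cv2.boundingRect(c))
print(project("wrist",[[476.3,-350.5,173],[476.3,-350.5,103],[477,-349,173]],s))
cv2.imwrite("pics/w2.png",i)
```

```text
[ 475.98 -343.78  123.48] [ 0.46 -0.19  0.24] 39.9646149871508
(231, 230, 65, 118)
[[263.66 326.99]
 [269.05 247.06]
 [265.31 330.37]]
```

Run:
```python
from h import *
s=arm.read_state();print(s["position"],s["joint_vel"])
for k in range(3):
    i=optics.get_image("wrist");s=arm.read_state();print(s["position"])
h=cv2.cvtColor(i,cv2.COLOR_BGR2HSV);m=cv2.inRange(h,(0,150,40),(6,255,255))|cv2.inRange(h,(174,150,40),(180,255,255))
c=max(cv2.findContours(m,0,2)[0],key=cv2.contourArea);print(cv2.boundingRect(c))
print(project("wrist",[[476.3,-350.5,173],[474.5,-352,173],[474.5,-352,103]],s))
cv2.imwrite("pics/w3.png",i)
```

```text
[ 475.88 -343.73  123.35] [-0.    0.   -0.01 -0.   -0.    0.  ]
[ 475.71 -343.67  123.17]
[ 475.6  -343.62  122.98]
[ 475.53 -343.6   122.83]
(231, 230, 64, 119)
[[262.5  328.47]
 [263.   323.35]
 [268.53 243.96]]
```

View pics/w3.png

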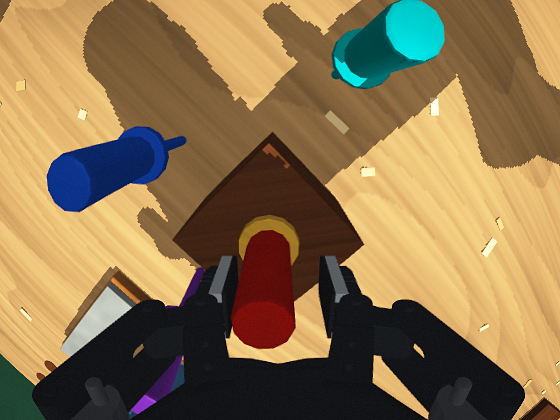

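Handle top disc at (264,317), collar at (268,240), so the pin sits about 8 mm along tool x and -5 mm along tool y from the grip centre. I'll correct that and close.

Call:
step_arm --motion '[{"dr": [0,0,0],"slide": [4,-3,0],"jaw": 40},{"dr": [0,0,0],"slide": [8,-5,0],"jaw": 40},{"dr": [0,0,0],"slide": [8,-5,0],"jaw": 40},{"dr": [0,0,0],"slide": [8,-5,0],"jaw": 30},{"dr": [0,0,0],"slide": [8,-5,0],"jaw": 20},{"dr": [0,0,0],"slide": [8,-5,0],"jaw": 10},{"dr": [0,0,0],"slide": [8,-5,0],"jaw": 10},{"dr": [0,0,0],"slide": [8,-5,0],"jaw": 10}]'

```text
clock: 4.35
position: [473.4, -352.8, 122.4]
ee_rot: [-0.386, 0.922, -0.0, 0.0]
contact_force: [0.7, 0.4, 0.4]
gripper_width: 22.6
grasp_force: 58.8
```

Run:
```python
from h import *
s=arm.read_state();print(s["position"],s["contact_force"],s["gripper_width"],s["grasp_force"],s["ee_rot"],s["clock"])
```

```text
[ 473.37 -352.76  122.41] [0.7  0.42 0.42] 22.603202957969494 58.80828022956848 [-0.39  0.92 -0.    0.  ] 4.35
```

Call:
step_arm --motion '[{"dr": [0,0,0],"slide": [0,0,-15],"jaw": 10},{"dr": [0,0,0],"slide": [0,0,-40],"jaw": 10},{"dr": [0,0,0],"slide": [0,0,-70],"jaw": 10},{"dr": [0,0,0],"slide": [0,0,-100],"jaw": 10},{"dr": [0,0,0],"slide": [0,0,-130],"jaw": 10},{"dr": [0,0,0],"slide": [0,0,-155],"jaw": 10},{"dr": [0,0,0],"slide": [0,0,-160],"jaw": 10},{"dr": [0,0,0],"slide": [0,0,-160],"jaw": 10}]'

```text
clock: 5.35
position: [473.0, -352.4, 282.1]
ee_rot: [-0.386, 0.922, 0.0, 0.0]
contact_force: [-0.6, 0.3, -1.4]
gripper_width: 23.0
grasp_force: 58.8
```

```bash
cat >> h.py <<'E'
YS=6.2
def slantR(yaw=YS):
    S=R.from_euler("z",yaw,degrees=True).as_matrix();a=S@[-np.sin(np.radians(35)),0,np.cos(np.radians(35))]
    z=-a;x=-S[:,1];y=np.cross(z,x);return R.from_matrix(np.c_[x,y,z]),a
E
python3 - <<'E'
from h import *
s=arm.read_state();print(s["position"],s["contact_force"],s["gripper_width"],s["clock"])
Rt,a=slantR();H=np.array([667,-6,118.5]);print(a,H+a*172);move(H+a*172,Rt,s)
E
```

```text
[ 473.01 -352.42  282.09] [-0.61  0.34 -1.42] 22.97016902186371 5.35
[-0.57 -0.06  0.82] [568.92 -16.65 259.39]
slide [-306.47  167.35   22.91] dr [ 4.08 -1.93 -6.15]
```

Call:
step_arm --motion '[{"dr": [0.5,-0.2,-0.8],"slide": [-38,21,0],"jaw": 10},{"dr": [1.1,-0.5,-1.6],"slide": [-80,44,0],"jaw": 10},{"dr": [1.7,-0.8,-2.5],"slide": [-125,68,0],"jaw": 10},{"dr": [2.3,-1.1,-3.4],"slide": [-170,93,5],"jaw": 10},{"dr": [2.9,-1.4,-4.3],"slide": [-215,117,10],"jaw": 10},{"dr": [3.5,-1.7,-5.2],"slide": [-260,142,16],"jaw": 10},{"dr": [4.08,-1.93,-6.15],"slide": [-306,167,23],"jaw": 10},{"dr": [4.08,-1.93,-6.15],"slide": [-306,167,23],"jaw": 10}]'

```text
clock: 6.35
position: [566.0, -16.3, 254.8]
ee_rot: [0.713, -0.636, 0.198, -0.22]
contact_force: [0.9, -0.6, -0.4]
gripper_width: 22.7
grasp_force: 59.1
```

Run:
```python
from h import *
for k in range(2): optics.get_image("wrist")
s=arm.read_state();i=optics.get_image("wrist");print(s["position"],s["joints"],s["contact_force"],s["gripper_width"],s["clock"])
cv2.imwrite("pics/w4.png",i)
Rt,a=slantR();H=np.array([667,-6,118.5]);move(H+a*172,Rt,s)
print(project("wrist",[H],s))
T=R.from_quat(s["ee_rot"]).apply([0,0,112.4])+s["position"];print("tip",T,project("wrist",[T],s))
```

```text
[568.3  -17.53 257.91] [ 0.29  0.02 -0.67  0.36 -0.31 -0.49] [-0.78  0.17  0.84] 22.837181202627868 6.45
slide [-0.8  -1.43 -0.81] dr [ 0.03 -0.    0.01]
[[275.39 189.5 ]]
tip [632.06 -10.67 165.6 ] [[277.31 205.78]]
```

View pics/w4.png

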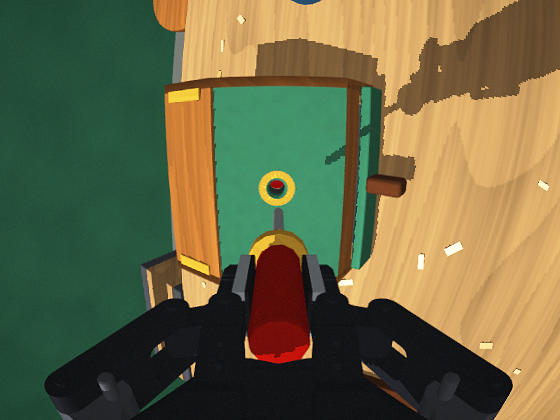

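Ring centre about (277,188), pin tip about (278,207), shaft pointing at the hole. Both are close to the prediction. Next I'll segment them precisely.

Run:
```python
from h import *
i=cv2.imread("pics/w4.png");s=arm.read_state();print(s["position"])
h=cv2.cvtColor(i,cv2.COLOR_BGR2HSV);m=cv2.inRange(h,(18,120,120),(35,255,255));m[:165]=0;m[212:]=0;m[:,:250]=0;m[:,305:]=0
c=max(cv2.findContours(m,0,2)[0],key=cv2.contourArea);e=cv2.fitEllipse(c);print(e)
H=at_z("wrist",[e[0]],118.5,s)[0];print("hole",H)
sat=h[...,1]
for r in range(200,232,3): print(r,np.where(sat[r,262:296]<90)[0]+262)
```

```text
[569.03 -17.84 258.92]
((276.42626953125, 187.75143432617188), (34.45588684082031, 35.43000411987305), 90.25613403320312)
hole [667.77  -7.96 118.5 ]
200 [263]
203 [267]
206 []
209 [274 275 276 277 278 279 280 281]
212 [273 274 275 276 277 278 279 280 281 282]
215 [273 274 275 276 277 278 279 280 281 282]
218 [273 274 275 276 277 278 279 280 281 282]
221 [273 274 275 276 277 278 279 280 281 282]
224 [273 274 275 276 277 278 279 280 281 282 283]
227 [273 274 275 276 277 278 279 280 281 282 283]
230 []
```

Run:
```python
from h import *
i=cv2.imread("pics/w4.png");s=arm.read_state()
h=cv2.cvtColor(i,cv2.COLOR_BGR2HSV);m=cv2.inRange(h,(18,100,40),(35,255,255));m[:215]=0;m[290:]=0
print([(r,np.where(m[r,230:330])[0][[0,-1]]+230) for r in range(226,270,3) if m[r,230:330].any()])
Q=R.from_quat(s["ee_rot"]);W=lambda p:project("wrist",Q.apply(np.atleast_2d(p))+s["position"],s)
t=np.linspace(0,2*np.pi,73);L=112.4
for dx in(-4,-2,0):
    tip=W(np.c_[dx+4*np.cos(t)*.7,4*np.sin(t)*.7,0*t+L]); col=W(np.c_[dx+17*np.cos(t),17*np.sin(t),0*t+L-85]);top=W(np.c_[dx+12*np.cos(t),12*np.sin(t),0*t+L-163])
    print(dx,"tip top row",tip[:,1].min(),"collar top",col[:,1].min(),"x",col[:,0].min(),col[:,0].max(),"handle end bottom",top[:,1].max(),top[:,0].min(),top[:,0].max())
r=cv2.inRange(h,(0,150,40),(8,255,255));print("red rows",[ (q,np.where(r[q,220:340])[0][[0,-1]]+220) for q in (300,330,350,360,364) if r[q,220:340].any()])
```

```text
[(229, array([277, 281])), (232, array([265, 292])), (235, array([260, 295])), (238, array([256, 299])), (241, array([254, 302])), (244, array([253, 303])), (247, array([251, 305])), (250, array([250, 306])), (253, array([249, 307])), (256, array([254, 302])), (259, array([255, 302])), (262, array([254, 301])), (265, array([301, 301])), (268, array([255, 255]))]
-4 tip top row 207.185238082696 collar top 227.62012573666428 x 247.50152338065877 306.330018260423 handle end bottom 368.05441145264234 243.37125191370396 308.8943241756875
-2 tip top row 204.84671635340558 collar top 224.25225619306318 x 247.3782247616872 306.44770614245203 handle end bottom 364.52157122362246 243.0605250920393 309.17641009224735
0 tip top row 202.4980818337692 collar top 220.85868401764938 x 247.25583866722337 306.5645808033579 handle end bottom 360.91082680530565 242.74797224571782 309.4602373653541
red rows [(300, array([253, 304])), (330, array([248, 309])), (350, array([251, 306])), (360, array([261, 295]))]
```

Run:
```python
from h import *
Rt,a=slantR();H=np.array([667.8,-8,118.5]);s=arm.read_state();print(s["position"],s["clock"])
move(H+a*(112.4+15)+4*Rt.as_matrix()[:,0],Rt,s)
```

```text
[569.03 -17.84 258.92] 6.5
slide [ 4.85 -0.84 44.56] dr [ 0.01 -0.01  0.  ]
```

Call:
step_arm --motion '[{"dr": [0,0,0],"slide": [2,-0.5,8],"jaw": 10},{"dr": [0,0,0],"slide": [4,-0.8,18],"jaw": 10},{"dr": [0,0,0],"slide": [5,-0.8,28],"jaw": 10},{"dr": [0,0,0],"slide": [5,-0.8,38],"jaw": 10},{"dr": [0,0,0],"slide": [5,-0.8,44],"jaw": 10},{"dr": [0,0,0],"slide": [5,-0.8,44],"jaw": 10},{"dr": [0,0,0],"slide": [5,-0.8,44],"jaw": 10},{"dr": [0,0,0],"slide": [5,-0.8,44],"jaw": 10}]'

```text
clock: 7.5
position: [595.4, -19.7, 224.3]
ee_rot: [0.71, -0.637, 0.201, -0.224]
contact_force: [-0.5, -0.2, -0.9]
gripper_width: 22.8
grasp_force: 59.1
```

Run:
```python
from h import *
s=arm.read_state();i=optics.get_image("wrist");print(s["position"],s["contact_force"],s["joint_vel"])
cv2.imwrite("pics/w5.png",cv2.resize(i[140:260,210:350],None,fx=4,fy=4,interpolation=cv2.INTER_CUBIC));cv2.imwrite("pics/w5full.png",i)
h=cv2.cvtColor(i,cv2.COLOR_BGR2HSV)
Rt,a=slantR();H=np.array([667.8,-8,118.5]);move(H+a*(112.4+15)+4*Rt.as_matrix()[:,0],Rt,s)
print(project("wrist",[H],s))
```

```text
[595.45 -19.66 224.26] [-0.5  -0.21 -0.86] [ 0. -0. -0.  0.  0.  0.]
slide [0.23 0.71 1.21] dr [-0.   -0.    0.01]
[[278.22 204.57]]
```

View pics/w5.png

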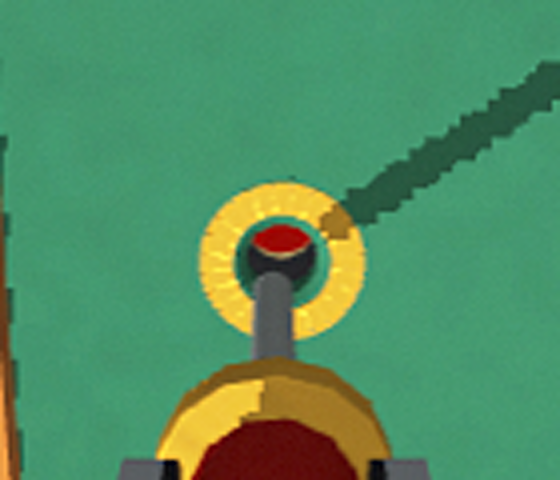

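Run:
```python
from h import *
s=arm.read_state();print(s["position"])
Q=R.from_quat(s["ee_rot"]);W=lambda p:project("wrist",Q.apply(np.atleast_2d(p))+s["position"],s)
for dx in(-5.5,-4.5,-3.5,-2,0,2): print(dx,"edge row at tip (r=2.8,r=4)",W([[dx+2.8,0,112.4],[dx+4,0,112.4]])[:,1],"axis at mouth",W([[dx,0,112.4+16]]))
i=cv2.imread("pics/w5full.png");h=cv2.cvtColor(i,cv2.COLOR_BGR2HSV);m=cv2.inRange(h,(18,120,100),(35,255,255));m[:180]=0;m[226:]=0;m[:,:250]=0;m[:,305:]=0
c=max(cv2.findContours(m,0,2)[0],key=cv2.contourArea);print(cv2.fitEllipse(c))
```

```text
[595.43 -19.63 224.25]
-5.5 edge row at tip (r=2.8,r=4) [208.93 207.53] axis at mouth [[277.36 206.51]]
-4.5 edge row at tip (r=2.8,r=4) [207.77 206.37] axis at mouth [[277.36 205.41]]
-3.5 edge row at tip (r=2.8,r=4) [206.6 205.2] axis at mouth [[277.36 204.3 ]]
-2 edge row at tip (r=2.8,r=4) [204.85 203.44] axis at mouth [[277.36 202.65]]
0 edge row at tip (r=2.8,r=4) [202.5  201.08] axis at mouth [[277.36 200.43]]
2 edge row at tip (r=2.8,r=4) [200.14 198.72] axis at mouth [[277.36 198.2 ]]
((279.70794677734375, 205.0516357421875), (36.61881637573242, 36.97202682495117), 44.652286529541016)
```

Ring centre at (280,205), tip edge at (278.5,207.8). It is aligned along the slope and needs +1.2 mm in tool y.

Call:
step_arm --motion '[{"dr": [0,0,0],"slide": [0,1.2,2],"jaw": 10},{"dr": [0,0,0],"slide": [0,1.2,8],"jaw": 10},{"dr": [0,0,0],"slide": [0,1.2,15],"jaw": 10},{"dr": [0,0,0],"slide": [0,1.2,22],"jaw": 10},{"dr": [0,0,0],"slide": [0,1.2,30],"jaw": 10},{"dr": [0,0,0],"slide": [0,1.2,38],"jaw": 10},{"dr": [0,0,0],"slide": [0,1.2,45],"jaw": 10},{"dr": [0,0,0],"slide": [0,1.2,45],"jaw": 10}]'

```text
clock: 8.55
position: [622.0, -22.0, 193.3]
ee_rot: [0.714, -0.637, 0.189, -0.221]
contact_force: [-1.7, 3.1, -3.7]
gripper_width: 22.4
grasp_force: 59.2
```

Run:
```python
from h import *
s=arm.read_state();Rt,a=slantR();print(s["position"],s["contact_force"],s["contact_force"]@a,s["gripper_width"])
```

```text
[622.01 -21.96 193.32] [-1.71  3.05 -3.71] -2.2531014655175587 22.36809402746301
```

Run:
```python
from h import *
for k in range(3): i=optics.get_image("wrist")
s=arm.read_state();Rt,a=slantR();print(s["position"],s["ee_rot"],s["joint_vel"],s["contact_force"],s["contact_force"]@a,s["gripper_width"],s["wrist_torque"])
j=optics.get_image("scene")
cv2.imwrite("pics/w6.png",np.hstack([cv2.resize(i[140:380,180:380],(400,480)),cv2.resize(j[150:270,270:370],(400,480))]))
```

```text
[621.72 -22.06 193.9 ] [ 0.71 -0.64  0.19 -0.22] [ 0.   -0.01 -0.   -0.   -0.    0.  ] [-1.85  2.78 -4.71] -2.9786140852414045 22.359214868219127 [0.61 2.98 0.67]
```

View pics/w6.png

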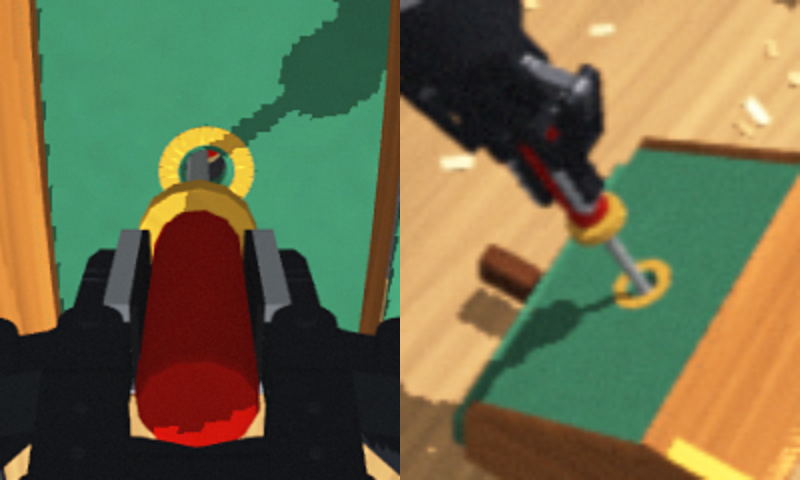

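Run:
```python
from h import *
s=arm.read_state();print(s["joints"].round(3),s["clock"])
Q=R.from_quat(s["ee_rot"]).as_matrix();Rt,a=slantR();print("tool z",Q[:,2],"angle to axis",np.degrees(np.arccos(-a@Q[:,2])),Q.T@(-a))
print("tip nominal",s["position"]+112.4*Q[:,2]-4.4*Q[:,0],"wanted axis pt rel", )
```

```text
[ 0.23  0.19 -0.64  0.36 -0.16 -0.46] 8.75
tool z [ 0.55  0.07 -0.83] angle to axis 1.421329965120325 [ 0.01 -0.02  1.  ]
tip nominal [683.2   -9.42 100.68] wanted axis pt rel
```

The pin entered the bore cleanly, but joint 5 hit its -0.16 limit: the forearm is nearly parallel to the tool. The fix is to return the pin to its stand and regrip it with the tool tilted about 22° to the pin. First retract.

Call:
step_arm --motion '[{"dr": [0,0,0],"slide": [0,0,-8],"jaw": 10},{"dr": [0,0,0],"slide": [0,0,-18],"jaw": 10},{"dr": [0,0,0],"slide": [0,0,-30],"jaw": 10},{"dr": [0,0,0],"slide": [0,0,-45],"jaw": 10},{"dr": [0,0,0],"slide": [0,0,-65],"jaw": 10},{"dr": [0,0,0],"slide": [0,0,-90],"jaw": 10},{"dr": [0,0,0],"slide": [0,0,-105],"jaw": 10},{"dr": [0,0,0],"slide": [0,0,-105],"jaw": 10}]'

```text
clock: 9.75
position: [565.5, -29.5, 285.8]
ee_rot: [0.713, -0.636, 0.192, -0.225]
contact_force: [-0.3, -0.0, -1.5]
gripper_width: 23.0
grasp_force: 59.4
```

Run:
```python
from h import *
s=arm.read_state();print(s["position"],s["contact_force"],s["joints"])
Q0=R.from_quat([-.386,.922,0,0]);move([473.4,-352.8,282],Q0,s)
```

```text
[565.52 -29.54 285.85] [-0.28 -0.   -1.47] [ 0.27 -0.01 -0.56  0.18 -0.44 -0.3 ]
slide [310.24 106.83 -73.01] dr [-3.97  2.    6.19]
```

Call:
step_arm --motion '[{"dr": [-0.5,0.25,0.8],"slide": [39,13,-9],"jaw": 10},{"dr": [-1.1,0.55,1.7],"slide": [84,29,-20],"jaw": 10},{"dr": [-1.7,0.85,2.6],"slide": [129,45,-31],"jaw": 10},{"dr": [-2.3,1.15,3.5],"slide": [174,60,-42],"jaw": 10},{"dr": [-2.9,1.45,4.4],"slide": [219,76,-53],"jaw": 10},{"dr": [-3.5,1.75,5.3],"slide": [264,91,-63],"jaw": 10},{"dr": [-3.97,2.0,6.19],"slide": [310,107,-73],"jaw": 10},{"dr": [-3.97,2.0,6.19],"slide": [310,107,-73],"jaw": 10}]'

```text
clock: 10.75
position: [472.5, -356.0, 277.1]
ee_rot: [-0.384, 0.923, 0.001, -0.005]
contact_force: [-0.2, 0.7, -0.8]
gripper_width: 22.9
grasp_force: 59.4
```

Run:
```python
from h import *
for k in range(4): optics.get_image("wrist")
s=arm.read_state();print(s["position"],s["contact_force"],s["joints"])
Q0=R.from_quat([-.386,.922,0,0]);move([473.4,-352.8,123],Q0,s)
```

```text
[ 472.44 -352.09  279.38] [ 0.2   0.29 -0.65] [-0.36  0.3  -0.    0.   -1.28 -0.41]
slide [ -1.06  -1.8  156.37] dr [ 0.03 -0.04  0.01]
```

Call:
step_arm --motion '[{"dr": [0.03,-0.04,0],"slide": [-1,-1.8,15],"jaw": 10},{"dr": [0.03,-0.04,0],"slide": [-1,-1.8,45],"jaw": 10},{"dr": [0.03,-0.04,0],"slide": [-1,-1.8,65],"jaw": 10},{"dr": [0.03,-0.04,0],"slide": [-1,-1.8,85],"jaw": 10},{"dr": [0.03,-0.04,0],"slide": [-1,-1.8,110],"jaw": 10},{"dr": [0.03,-0.04,0],"slide": [-1,-1.8,135],"jaw": 10},{"dr": [0.03,-0.04,0],"slide": [-1,-1.8,153],"jaw": 10},{"dr": [0.03,-0.04,0],"slide": [-1,-1.8,155],"jaw": 10}]'

```text
clock: 11.95
position: [472.8, -352.1, 124.0]
ee_rot: [-0.387, 0.922, 0.001, -0.001]
contact_force: [-0.6, -0.6, -0.5]
gripper_width: 22.5
grasp_force: 59.4
```

Run:
```python
from h import *
optics.get_image("wrist")
s=arm.read_state();print(s["position"],s["contact_force"],s["gripper_width"])
```

```text
[ 473.35 -352.56  124.7 ] [-0.37 -0.5  -1.19] 22.77474118285231
```

Pin is back in its bore, about 2 mm above seat. Release, tilt 22° about the grasp point with the fingers open, then close.

Call:
step_arm --motion '[{"dr": [0,0,0],"slide": [0,0,1],"jaw": 30},{"dr": [0,0,0],"slide": [0,0,0],"jaw": 48},{"dr": [0,0,0],"slide": [-1,0,0],"jaw": 48},{"dr": [0,0.6,0],"slide": [0,0,0],"jaw": 48},{"dr": [0,1.3,0],"slide": [1,0,0],"jaw": 48},{"dr": [0,2.0,0],"slide": [3,0,-1],"jaw": 48},{"dr": [0,2.75,0],"slide": [5,0,-1],"jaw": 48},{"dr": [0,2.75,0],"slide": [5,0,-1],"jaw": 48}]'

```text
clock: 13.0
position: [469.9, -356.2, 124.9]
ee_rot: [-0.38, 0.905, -0.073, -0.177]
contact_force: [-0.2, -0.4, -0.3]
gripper_width: 47.7
grasp_force: 0.0
```

Run:
```python
from h import *
for k in range(2):i=optics.get_image("wrist")
s=arm.read_state();print(s["position"],s["contact_force"],s["gripper_width"],s["joints"])
cv2.imwrite("pics/w7.png",i)
Q=R.from_quat(s["ee_rot"]);print(Q.as_matrix());G=s["position"]+Q.apply([0,0,-19]);print("grasp",G)
print(project("wrist",[[473.4,-352.7,173],[473.4,-352.7,103]],s))
```

```text
[ 469.73 -356.95  125.69] [-0.6   0.58  0.33] 48.123904545799064 [-0.23  0.48 -0.32  0.38 -1.01 -0.8 ]
[[-0.65 -0.71 -0.26]
 [-0.66  0.7  -0.27]
 [ 0.37 -0.   -0.93]]
grasp [ 474.71 -351.9   143.31]
[[279.06 302.94]
 [278.76 277.2 ]]
```

View pics/w7.png

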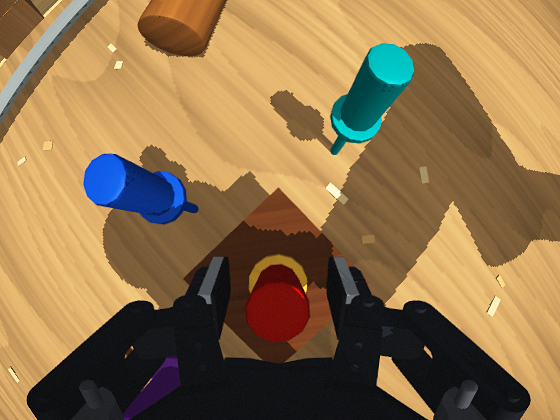

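Pin handle at (278,313) is centred between the pads; closing.

Call:
step_arm --motion '[{"dr": [0,0,0],"slide": [0,0,0],"jaw": 35},{"dr": [0,0,0],"slide": [0,0,0],"jaw": 20},{"dr": [0,0,0],"slide": [0,0,0],"jaw": 10},{"dr": [0,0,0],"slide": [0,0,0],"jaw": 10},{"dr": [0,0,0],"slide": [0,0,0],"jaw": 10},{"dr": [0,0,0],"slide": [0,0,0],"jaw": 10},{"dr": [0,0,0],"slide": [0,0,0],"jaw": 10},{"dr": [0,0,0],"slide": [0,0,0],"jaw": 10}]'

```text
clock: 14.1
position: [469.7, -357.5, 126.3]
ee_rot: [-0.379, 0.905, -0.074, -0.176]
contact_force: [-1.1, -0.9, 4.4]
gripper_width: 22.8
grasp_force: 58.7
```

Run:
```python
from h import *
s=arm.read_state();print(s["position"],s["ee_rot"].round(4),s["contact_force"],s["gripper_width"],s["grasp_force"])
Q=R.from_quat(s["ee_rot"]);np.save("g.npy",np.r_[s["position"],s["ee_rot"]])
print("up 160 in tool",Q.inv().apply([0,0,160]))
print("pin axis (to tip) in tool",Q.inv().apply([0,0,-1]))
```

```text
[ 469.74 -357.47  126.28] [-0.38  0.91 -0.07 -0.18] [-1.09 -0.91  4.41] 22.775344638167116 58.706921339035034
up 160 in tool [  60.07   -0.15 -148.3 ]
pin axis (to tip) in tool [-0.38  0.    0.93]
```

Call:
step_arm --motion '[{"dr": [0,0,0],"slide": [4,0,-9],"jaw": 10},{"dr": [0,0,0],"slide": [13,0,-32],"jaw": 10},{"dr": [0,0,0],"slide": [24,0,-60],"jaw": 10},{"dr": [0,0,0],"slide": [36,0,-90],"jaw": 10},{"dr": [0,0,0],"slide": [48,0,-120],"jaw": 10},{"dr": [0,0,0],"slide": [58,0,-142],"jaw": 10},{"dr": [0,0,0],"slide": [60,0,-148],"jaw": 10},{"dr": [0,0,0],"slide": [60,0,-148],"jaw": 10}]'

```text
clock: 15.1
position: [469.3, -356.7, 284.5]
ee_rot: [-0.379, 0.906, -0.073, -0.176]
contact_force: [0.2, -0.2, -0.9]
gripper_width: 22.6
grasp_force: 58.7
```

```bash
cat >> h.py <<'E'
g=np.load("g.npy");Qg=R.from_quat(g[3:])
TIP=Qg.inv().apply(np.array([474.3,-352,10])-g[:3])      # pin tip in tool frame
B=-22.3
def ins(H,d,yaw=YS,da=0):
    """tool pose with pin tip at H+a*d, pin along the hole axis"""
    S=R.from_euler("z",yaw,degrees=True);a=S.apply([-np.sin(np.radians(35)),0,np.cos(np.radians(35))])
    # pin vertical at stand under Qg; turn so that stand tool-x azimuth maps to -safe x, then pitch 35 about safe y
    x=Qg.as_matrix()[:,0];az=np.degrees(np.arctan2(x[1],x[0]))
    Rt=S*R.from_euler("y",-35,degrees=True)*R.from_euler("z",180-az,degrees=True)*Qg
    return H+a*d-Rt.apply(TIP),Rt
E
python3 - <<'E'
from h import *
print(TIP)
s=arm.read_state();print(s["position"],s["contact_force"],s["gripper_width"])
H=np.array([667.8,-8,118.5]);p,Rt=ins(H,60);print(p,Rt.as_matrix());print(Rt.apply(Qg.inv().apply([0,0,1])));move(p,Rt,s)
E
```

```text
[-50.23   0.71 105.11]
[ 469.3  -356.72  284.48] [ 0.2  -0.18 -0.89] 22.588892809005085
[561.57 -20.14 258.83] [[-0.97 -0.11  0.22]
 [-0.11  0.99  0.02]
 [-0.22 -0.   -0.97]]
[-0.57 -0.06  0.82]
slide [-291.96  170.59  -90.06] dr [-0.38 -4.19  4.96]
```

Call:
step_arm --motion '[{"dr": [-0.05,-0.6,0.7],"slide": [-41,24,-13],"jaw": 10},{"dr": [-0.1,-1.2,1.4],"slide": [-83,49,-26],"jaw": 10},{"dr": [-0.16,-1.8,2.1],"slide": [-125,73,-39],"jaw": 10},{"dr": [-0.22,-2.4,2.8],"slide": [-167,98,-52],"jaw": 10},{"dr": [-0.28,-3.0,3.5],"slide": [-209,122,-65],"jaw": 10},{"dr": [-0.33,-3.6,4.3],"slide": [-251,147,-78],"jaw": 10},{"dr": [-0.38,-4.19,4.96],"slide": [-292,171,-90],"jaw": 10},{"dr": [-0.38,-4.19,4.96],"slide": [-292,171,-90],"jaw": 10}]'

```text
clock: 16.1
position: [559.7, -18.1, 256.9]
ee_rot: [-0.056, 0.992, 0.005, 0.11]
contact_force: [-0.3, 0.1, -1.1]
gripper_width: 22.6
grasp_force: 59.0
```

Run:
```python
from h import *
for k in range(4): optics.get_image("wrist")
s=arm.read_state();i=optics.get_image("wrist");print(s["position"],s["joints"],s["contact_force"],s["gripper_width"],s["clock"])
H=np.array([667.8,-8,118.5]);p,Rt=ins(H,60);move(p,Rt,s);p,Rt=ins(H,15);move(p,Rt,s)
print("H",project("wrist",[H],s),"tip",project("wrist",s["position"]+R.from_quat(s["ee_rot"]).apply(TIP),s))
cv2.imwrite("pics/w8.png",i)
```

```text
[561.27 -20.91 258.55] [ 0.27  0.15 -0.29  0.05 -0.92 -1.76] [ 1.14  0.28 -0.78] 22.58582344088155 16.3
slide [-0.43  0.73 -0.19] dr [-0.01 -0.01  0.  ]
slide [-17.41   0.83  41.48] dr [-0.01 -0.01  0.  ]
H [[279.89 260.62]] tip [[279.11 265.12]]
```

View pics/w8.png

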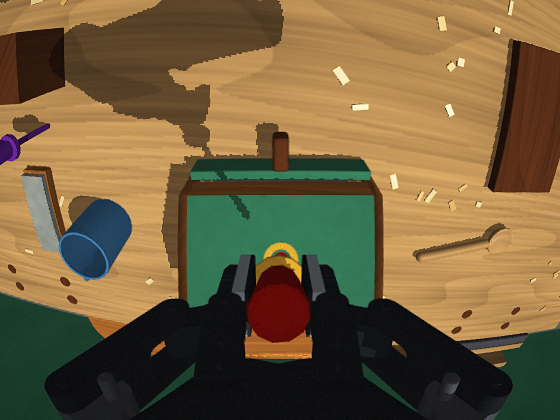

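Ring arc at (281,245) peeks out above the collar, handle disc at (278,306). Laterally aligned, and joint 5 now has ample room (-0.92). That was my tenth picture, so everything from here is numeric.

Call:
step_arm --motion '[{"dr": [0,0,0],"slide": [-2,0.2,5],"jaw": 10},{"dr": [0,0,0],"slide": [-6,0.5,14],"jaw": 10},{"dr": [0,0,0],"slide": [-10,0.8,24],"jaw": 10},{"dr": [0,0,0],"slide": [-14,0.8,34],"jaw": 10},{"dr": [0,0,0],"slide": [-17.4,0.8,41.5],"jaw": 10},{"dr": [0,0,0],"slide": [-17.4,0.8,41.5],"jaw": 10},{"dr": [0,0,0],"slide": [-17.4,0.8,41.5],"jaw": 10},{"dr": [0,0,0],"slide": [-17.4,0.8,41.5],"jaw": 10}]'

```text
clock: 17.35
position: [587.5, -16.7, 223.2]
ee_rot: [-0.054, 0.992, 0.005, 0.113]
contact_force: [0.6, 0.1, -0.6]
gripper_width: 22.7
grasp_force: 59.0
```

Run:
```python
from h import *
optics.get_image("wrist");s=arm.read_state();I={n:optics.get_image(n) for n in("wrist","scene","top")}
for n in I: cv2.imwrite(f"pics/n_{n}.png",I[n])
H=np.array([667.8,-8,118.5]);print(s["position"],s["contact_force"]);p,Rt=ins(H,15);move(p,Rt,s)
Q=R.from_quat(s["ee_rot"]);tip=s["position"]+Q.apply(TIP);ax=Q.apply(Qg.inv().apply([0,0,1]))
for n in I:
    P=project(n,[H,tip,tip+85*ax,tip+93*ax,tip+163*ax],s);print(n,"H,tip,col85,col93,top",P.tolist() and P)
    h=cv2.cvtColor(I[n],cv2.COLOR_BGR2HSV);m=cv2.inRange(h,(18,110,90),(36,255,255));x,y=P[0].astype(int);w=70 if n=="wrist" else 45
    z=np.zeros_like(m);z[max(0,y-w):y+w,max(0,x-w):x+w]=m[max(0,y-w):y+w,max(0,x-w):x+w]
    k,_,st,ce=cv2.connectedComponentsWithStats(z)
    for j in range(1,k):
        if st[j,4]>12: print("  yellow",st[j],ce[j])
    r=cv2.inRange(h,(0,150,40),(8,255,255))
    k,_,st,ce=cv2.connectedComponentsWithStats(r)
    for j in range(1,k):
        if st[j,4]>25 and np.hypot(*(ce[j]-P[0]))<120: print("  red",st[j],ce[j])
```

```text
[587.51 -16.7  223.2 ] [-0.64  0.09 -1.16]
slide [ 0.62 -0.61  1.12] dr [-0.01  0.    0.  ]
wrist H,tip,col85,col93,top [[278.47 262.34]
 [279.11 265.12]
 [279.48 278.18]
 [279.53 280.02]
 [280.28 306.75]]
  yellow [256 241  46  43 915] [278.98 258.7 ]
  red [273 252  14   5  28] [279.46 253.96]
  red [ 246  266   65   77 3515] [278.2  306.37]
scene H,tip,col85,col93,top [[330.25 221.51]
 [327.79 217.13]
 [311.02 192.69]
 [309.35 190.25]
 [293.91 167.75]]
  yellow [311 176  11   9  52] [316.33 179.31]
  yellow [328 176  47  12 307] [354.38 180.62]
  yellow [305 185  21  14  95] [314.56 192.22]
  yellow [285 190  22  20 124] [294.19 200.07]
  yellow [298 192   6   6  13] [300.54 194.77]
  yellow [285 210   6  11  17] [287.24 215.65]
  yellow [323 215  15  12  91] [330.53 220.86]
  yellow [285 235  10  12  44] [288.41 239.25]
  yellow [336 259  15   7  56] [341.82 263.04]
  yellow [371 258   4   8  17] [373.   262.12]
  yellow [365 262   5   4  14] [366.64 263.43]
  red [300 169  15  25 188] [306.66 181.98]
top H,tip,col85,col93,top [[266.   162.29]
 [265.85 164.35]
 [266.39 178.37]
 [266.45 179.78]
 [266.95 192.88]]
  yellow [297 117   7  15  76] [299.84 124.08]
  yellow [222 119   6  19  98] [224.6  127.92]
  yellow [259 157  14  12  66] [265.17 162.05]
```

Run:
```python
from h import *
for n,box in (("scene",(304,184,340,230)),("top",(254,155,278,185))):
    h=cv2.cvtColor(cv2.imread(f"pics/n_{n}.png"),cv2.COLOR_BGR2HSV)
    x0,y0,x1,y1=box;print(n,"cols",x0,x1)
    for y in range(y0,y1):
        r=""
        for x in range(x0,x1):
            H,S,V=h[y,x];r+="G" if 50<H<100 and S>90 and V>60 else "g" if 50<H<100 and S>90 else "Y" if 17<H<37 and S>110 and V>80 else "R" if (H<9 or H>172) and S>120 else "." if S<90 else "?"
        print(y,r)
```

```text
scene cols 304 340
184 RRRRRRRRRR?????Y?Y????Y?Y?????????YY
185 RRRRRRRRRR?YYY??????????Y???????????
186 RRRRRRRRRR?YYY??????????????????????
187 RRRRRRRRRRR?YYY?????Y???Y....??YY???
188 RRRRRRRRRRR?YYY????YYY?Y.GGGGGGGGGG.
189 ?RRRRRRRRRR?YYYY??YYY???.GGGGGGGGGGG
190 ?RRRRRRRRR?YYYY??YY???Y.GGGGGGGGGGGG
191 ?RRRRRRRR?YYYYYYYY??...GGGGGGGGGGGGG
192 ??RRRRRR?YYYYYYY???.GGGGGGGGGGGGGGGG
193 ?Y??R???YYYYYYY????GGGGGGGGGGGGGGGGG
194 ?YYYYYYYYYYYYYY??Y.GGGGGGGGGGGGGGGGG
195 ??YYYYYYYYYYY????.GGGGGGGGGGGGGGGGGG
196 ??YYYYYYYYYY.????GGGGGGGGGGGGGGGGGGG
197 ????YYYYY?....?Y.GGGGGGGGGGGGGGGGGGG
198 YY???YY????.....GGGGGGGGGGGGGGGGGGGG
199 YY?????????.....GGGGGGGGGGGGGGGGGGGG
200 Y?Y?????????.....GGGGGGGGGGGGGGGGGGG
201 ?????????Y???....GGGGGGGGGGGGGGGGGGG
202 ???????Y???Y?.....GGGGGGGGGGGGGGGGGG
203 ?Y?????????Y.G.....GGGGGGGGGGGGGGGGG
204 ?????Y??????GG.....GGGGGGGGGGGGGGGGG
205 ????????Y??.GGG.....GGGGGGGGGGGGGGGG
206 ?????????Y.GGGGG.....GGGGGGGGGGGGGGG
207 ???YY?????GGGGGG.....GGGGGGGGGGGGGGG
208 ???Y?????.GGGGGGG.....GGGGGGGGGGGGGG
209 YY??????.GGGGGGGGG.....GGGGGGGGGGGGG
210 Y???????GGG
[... 991 characters left out ...]
....
161 .....?YY.......?YY?.....
162 .....YY?........YYY.....
163 .....YY?........?Y?.....
164 .....YYY........YY?.....
165 .....?YYY......?YY......
166 ......YYYY....YYY?......
167 .......YYY?...YY?.......
168 ........YY?...YY........
169 ........................
170 ........................
171 ........................
172 ..........??............
173 ........................
174 ........................
175 ........................
176 ........................
177 ........................
178 ........................
179 ........................
180 ........................
181 ........................
182 ........................
183 ........................
184 ........................
```

Run:
```python
from h import *
s=arm.read_state();Q=R.from_quat(s["ee_rot"]);tip=s["position"]+Q.apply(TIP);ax=Q.apply(Qg.inv().apply([0,0,1]))
print(s["position"]);H=np.array([667.8,-8,118.5]);_,a=slantR();S=R.from_euler("z",YS,degrees=True);u=S.apply([np.cos(np.radians(35)),0,np.sin(np.radians(35))])
print("ring outer top",project("wrist",[H-17*u,H-9*u],s),"collar top",project("wrist",[tip+85*ax-17*u,tip+93*ax-17*u],s),"handle bottom",project("wrist",[tip+163*ax+12*u],s))
h=cv2.cvtColor(cv2.imread("pics/n_wrist.png"),cv2.COLOR_BGR2HSV)
for y in range(236,286):
    r=""
    for x in range(246,312):
        Hh,S_,V=h[y,x];r+="G" if 50<Hh<100 and S_>90 and V>60 else "g" if 50<Hh<100 and S_>90 else ("Y" if V>170 else "y") if 15<Hh<37 and S_>110 and V>50 else "R" if (Hh<9 or Hh>172) and S_>120 else "." if S_<90 else "?"
    print(y,r)
```

```text
[587.46 -16.72 222.99]
ring outer top [[278.53 243.75]
 [278.51 252.62]] collar top [[279.53 249.62]
 [279.59 250.24]] handle bottom [[280.18 338.55]]
236 GGGGGGGGGGGGGGGGGGGGGGGGGGGGGGGGGGGGGGGGGGGGGGGGGGGGGGGGGGGGGGGGGG
237 GGGGGGGGGGGGGGGGGGGGGGGGGGGGGGGGGGGGGGGGGGGGGGGGGGGGGGGGGGGGGGGGGG
238 GGGGGGGGGGGGGGGGGGGGGGGGGGGGGGGGGGGGGGGGGGGGGGGGGGGGGGGGGGGGGGGGGG
239 GGGGGGGGGGGGGGGGGGGGGGGGGGGGGGGGGGGGGGGGGGGGGGGGGGGGGGGGGGGGGGGGGG
240 GGGGGGGGGGGGGGGGGGGGGGGGGGGGGGGGGGGGGGGGGGGGGGGGGGGGGGGGGGGGGGGGGG
241 GGGGGGGGGGGGGGGGGGGGGGGGGGGGG???yyy?.GGGGGGGGGGGGGGGGGGGGGGGGGGGGG
242 GGGGGGGGGGGGGGGGGGGGGGGGGG?yYYYYYYYYYYYY.GGGGGGGGGGGGGGGGGGGGGGGGG
243 GGGGGGGGGGGGGGGGGGGGGGGG?YYYYYYYYYYYYYYYYYyGGGGGGGGGGGGGGGGGGGGGGG
244 GGGGGGGGGGGGGGGGGGGGGGyYYYYYYYYYYYYYYYYYYYYYGGGGGGGGGGGGGGGGGGGGGG
245 GGGGGGGGGGGGGGGGGGGG.yyyYYYYYYYYYYYYYYYYYYYYYy?GGGGGGGGGGGGGGGGGGG
246 GGGGGGGGGGGGGGGGGGG?yyyyYYYYYYYYYYYYYYYYYYYYYYYGGGGGGGGGGGGGGGGGGG
247 GGGGGGGGGGGGGGGGGG?yyyyyyYYYYYYYYYYYYYYYYYYYYYYYGGGGGGGGGGGGGGGGGG
248 GGGGGGGGGGGGGGGGGGyyyyyyyYYYYYYYYYYYYYYYYYYYYYYYY.GGGGGGGGGGGGGGGG
249 GGGGGGGGGGGGGGGGGyyyyy
[... 1900 characters left out ...]
....?yyyyRRRRRRRRRRRRRRRRRRRRRRRRRRRRRRRRRRRRRYYYYy?.........
277 ...g.?..?.yyyyRRRRRRRRRRRRRRRRRRRRRRRRRRRRRRRRRRRRR?YYYy?g........
278 ...?......yyyRRRRRRRRRRRRRRRRRRRRRRRRRRRRRRRRRRRRRRR?YYy?.........
279 ..........yy?RRRRRRRRRRRRRRRRRRRRRRRRRRRRRRRRRRRRRRRRYYy?.........
280 ........??yyRRRRRRRRRRRRRRRRRRRRRRRRRRRRRRRRRRRRRRRRR?Yy?.........
281 ........??yyRRRRRRRRRRRRRRRRRRRRRRRRRRRRRRRRRRRRRRRRRRYy?g........
282 .........?y?RRRRRRRRRRRRRRRRRRRRRRRRRRRRRRRRRRRRRRRRRR??..........
283 .........?yRRRRRRRRRRRRRRRRRRRRRRRRRRRRRRRRRRRRRRRRRRRRR..........
284 ...?.....??RRRRRRRRRRRRRRRRRRRRRRRRRRRRRRRRRRRRRRRRRRRRR.....g....
285 ..........RRRRRRRRRRRRRRRRRRRRRRRRRRRRRRRRRRRRRRRRRRRRRR?.........
```

Call:
step_arm --motion '[{"dr": [0,0,0],"slide": [2,0.3,1],"jaw": 10},{"dr": [0,0,0],"slide": [4.6,0.6,1.9],"jaw": 10},{"dr": [0,0,0],"slide": [4.6,0.6,1.9],"jaw": 10},{"dr": [0,0,0],"slide": [4.6,0.6,1.9],"jaw": 10},{"dr": [0,0,0],"slide": [4.6,0.6,1.9],"jaw": 10},{"dr": [0,0,0],"slide": [4.6,0.6,1.9],"jaw": 10},{"dr": [0,0,0],"slide": [4.6,0.6,1.9],"jaw": 10},{"dr": [0,0,0],"slide": [4.6,0.6,1.9],"jaw": 10}]'

```text
clock: 18.55
position: [583.4, -16.6, 219.8]
ee_rot: [-0.054, 0.992, 0.005, 0.113]
contact_force: [0.4, -0.2, -1.4]
gripper_width: 22.9
grasp_force: 59.0
```

Run:
```python
from h import *
s=arm.read_state();print(s["position"],s["contact_force"])
h=cv2.cvtColor(optics.get_image("scene"),cv2.COLOR_BGR2HSV)
for y in range(200,230):
    r=""
    for x in range(306,342):
        H,S,V=h[y,x];r+="G" if 50<H<100 and S>90 else "Y" if 17<H<37 and S>110 and V>80 else "." if S<90 else "?"
    print(y,r)
Rt=R.from_quat(s["ee_rot"]);ax=Rt.apply(Qg.inv().apply([0,0,1]));print("axis",ax,"down axis in tool",Rt.inv().apply(-slantR()[1]))
```

```text
[583.39 -16.61 219.81] [ 0.36 -0.21 -1.39]
200 ?Y??????.....GGGGGGGGGGGGGGGGGGGGGGG
201 ?????????.....GGGGGGGGGGGGGGGGGGGGGG
202 ?????YY???....GGGGGGGGGGGGGGGGGGGGGG
203 ??????Y??Y.....GGGGGGGGGGGGGGGGGGGGG
204 ??????????......GGGGGGGGGGGGGGGGGGGG
205 ?????????.GG.....GGGGGGGGGGGGGGGGGGG
206 ???Y????.GGG.....?GGGGGGGGGGGGGGGGGG
207 ?Y??Y???.GGGG.....GGGGGGGGGGGGGGGGGG
208 Y??????.GGGGGG.....GGGGGGGGGGGGGGGGG
209 ?????Y.GGGGGGG.....?GGGGGGGGGGGGGGGG
210 ??????GGGGGGGGG.....GGGGGGGGGGGGGGGG
211 ?????.GGGGGGGGGG.....GGGGGGGGGGGGGGG
212 ????.GGGGGGGGGGG......GGGGGGGGGGGGGG
213 ?Y??GGGGGGGGGGGGG.....GGGGGGGGGGGGGG
214 ??Y.GGGGGGGGGGGGGG....GGG....GGGGGGG
215 ??.GGGGGGGGGGGGGGG.....?YYYYYY.GGGGG
216 ??GGGGGGGGGGGGGGGGG...YYYYYYYYY?GGGG
217 Y.GGGGGGGGGGGGGGGGGG.YYYYYYYYYYYGGGG
218 .GGGGGGGGGGGGGGGGGG?YYY?.GG.YYYYGGGG
219 GGGGGGGGGGGGGGGGGG?YYY.GGGG.YYYYGGGG
220 GGGGGGGGGGGGGGGGG.YYY.GGGGG.YYYYGGGG
221 GGGGGGGGGGGGGGGGGYYYYGGGGG.YYYY?GGGG
222 GGGGGGGGGGGGGGGGG.YY.GGGG.?YYYYGGGGG
223 GGGGGGGGGGGGGGGGGYYYY?...?YYYY.GGGGG
224 GGGGGGGGGGGGGGGGG?YYYYYYYYYYY.GGGGGG
225 GGGGGGGGGGGGGGGGG.YYYYYYYYY.GGGGGGGG
226 GGGGGGGGGGGGGGGGGG?YYYYYYY.GGGGGGGGG
227 GGGGGGGGGGGGGGGGGGGGG..GGGGGGGGGGGGG
228 GGGGGGGGGGGGGGGGGGGGGGGGGGGGGGGGGGGG
229 GGGGGGGGGGGGGGGGGGGGGGGGGGGGGGGGGGGG
axis [-0.57 -0.06  0.82] down axis in tool [-0.38  0.    0.93]
```

Shaft line now passes through the ring centre (330,220.6) in the scene view. Inserting.

Call:
step_arm --motion '[{"dr": [0,0,0],"slide": [-1.5,0,3.7],"jaw": 10},{"dr": [0,0,0],"slide": [-4,0,9.9],"jaw": 10},{"dr": [0,0,0],"slide": [-7,0,17.3],"jaw": 10},{"dr": [0,0,0],"slide": [-10,0,24.7],"jaw": 10},{"dr": [0,0,0],"slide": [-13,0,32.1],"jaw": 10},{"dr": [0,0,0],"slide": [-16,0,39.5],"jaw": 10},{"dr": [0,0,0],"slide": [-18.8,0,46.4],"jaw": 10},{"dr": [0,0,0],"slide": [-18.8,0,46.4],"jaw": 10}]'

```text
clock: 19.6
position: [611.9, -13.6, 178.0]
ee_rot: [-0.054, 0.992, 0.005, 0.112]
contact_force: [0.6, -0.5, -0.6]
gripper_width: 23.0
grasp_force: 59.0
```

Run:
```python
from h import *
s=arm.read_state();a=slantR()[1];p=s["position"];print(p,s["contact_force"],s["contact_force"]@a,s["joints"])
d=p-np.array([583.39,-16.61,219.81]);print("travel",-d@a,"lateral",d+a*(-d@a))
```

```text
[611.86 -13.63 177.96] [ 0.57 -0.46 -0.57] -0.7644030243400393 [ 0.26  0.3  -0.3   0.05 -0.75 -1.76]
travel 50.7013212285692 lateral [-0.44 -0.16 -0.32]
```

Call:
step_arm --motion '[{"dr": [0,0,0],"slide": [-1.5,0,3.7],"jaw": 10},{"dr": [0,0,0],"slide": [-3,0,7.4],"jaw": 10},{"dr": [0,0,0],"slide": [-4.5,0,11.1],"jaw": 10},{"dr": [0,0,0],"slide": [-5.6,0,13.9],"jaw": 10},{"dr": [0,0,0],"slide": [-6.4,0,15.8],"jaw": 10},{"dr": [0,0,0],"slide": [-6.8,0,16.7],"jaw": 10},{"dr": [0,0,0],"slide": [-6.8,0,16.7],"jaw": 10},{"dr": [0,0,0],"slide": [-6.8,0,16.7],"jaw": 10}]'

```text
clock: 20.6
position: [622.3, -12.5, 164.2]
ee_rot: [-0.054, 0.992, 0.005, 0.113]
contact_force: [-2.8, -0.6, 4.0]
gripper_width: 22.6
grasp_force: 59.3
```

Run:
```python
from h import *
s=arm.read_state();a=slantR()[1];p=s["position"];print(p,s["contact_force"],s["contact_force"]@a,s["gripper_width"])
d=p-np.array([583.39,-16.61,219.81]);print("travel",-d@a,"lateral",d+a*(-d@a))
i=optics.get_image("scene");cv2.imwrite("pics/n2.png",i)
d=cv2.absdiff(i,cv2.imread("pics/n_scene.png")).max(2);m=d[195:235,270:310];print("change near tab",(d[190:250,260:320]>50).sum(), np.argwhere(d[190:250,260:320]>50).mean(0)+[190,260])
```

```text
[622.31 -12.5  164.21] [-2.85 -0.65  4.02] 4.9563289815538685 22.649003228130763
travel 67.99416618271036 lateral [ 0.15 -0.1   0.09]
change near tab 2299 [217.35 288.63]
```

Call:
step_arm --motion '[{"dr": [0,0,0],"slide": [-0.4,0,1],"jaw": 10},{"dr": [0,0,0],"slide": [-0.8,0,2],"jaw": 10},{"dr": [0,0,0],"slide": [-0.9,0,2.3],"jaw": 10},{"dr": [0,0,0],"slide": [-0.9,0,2.3],"jaw": 10},{"dr": [0,0,0],"slide": [-0.9,0,2.3],"jaw": 10},{"dr": [0,0,0],"slide": [-0.9,0,2.3],"jaw": 10},{"dr": [0,0,0],"slide": [-0.9,0,2.3],"jaw": 10},{"dr": [0,0,0],"slide": [-0.9,0,2.3],"jaw": 10}]'

```text
clock: 21.65
position: [623.7, -12.4, 162.2]
ee_rot: [-0.054, 0.992, 0.005, 0.113]
contact_force: [-3.9, 0.3, 5.8]
gripper_width: 22.5
grasp_force: 59.5
```

Run:
```python
from h import *
s=arm.read_state();a=slantR()[1];p=s["position"];print(p,s["contact_force"],s["contact_force"]@a,s["gripper_width"])
d=p-np.array([583.39,-16.61,219.81]);print("travel",-d@a)
w=optics.get_image("wrist");cv2.imwrite("pics/n3w.png",w)
# tab expected: shut / out 45
S=R.from_euler("z",YS,degrees=True);O=np.array([667.8,-8,118.5])-S.apply([-35,0,118.5])
for t in(0,45): print(t,project("wrist",[O+S.apply([-90-40-t,0,52]),O+S.apply([-90-t,0,52]),O+S.apply([-90-t,90,45]),O+S.apply([-90-t,-90,45])],s))
h=cv2.cvtColor(w,cv2.COLOR_BGR2HSV)
for x in (240,260,280,300,320): print(x,[tuple(h[y,x]) for y in range(90,200,10)])
```

```text
[623.66 -12.36 162.24] [-3.94  0.32  5.84] 7.009975138132891 22.473819641243452
travel 70.38887275162078
0 [[278.19 114.64]
 [278.14 165.25]
 [388.08 163.84]
 [168.35 163.49]]
45 [[278.24  52.9 ]
 [278.19 107.98]
 [395.15 110.52]
 [161.4  110.2 ]]
240 [(np.uint8(75), np.uint8(143), np.uint8(153)), (np.uint8(109), np.uint8(21), np.uint8(134)), (np.uint8(109), np.uint8(25), np.uint8(163)), (np.uint8(103), np.uint8(24), np.uint8(148)), (np.uint8(107), np.uint8(27), np.uint8(152)), (np.uint8(109), np.uint8(25), np.uint8(166)), (np.uint8(113), np.uint8(25), np.uint8(90)), (np.uint8(16), np.uint8(145), np.uint8(100)), (np.uint8(14), np.uint8(188), np.uint8(87)), (np.uint8(75), np.uint8(151), np.uint8(83)), (np.uint8(75), np.uint8(139), np.uint8(81))]
260 [(np.uint8(76), np.uint8(145), np.uint8(156)), (np.uint8(110), np.uint8(23), np.uint8(133)), (np.uint8(106), np.uint8(24), np.uint8(160)), (np.uint8(109), np.uint8(26), np.uint8(156)), (np.uint8(108), np.uint8(26), np.uint8(170)), (np.uint8(108), np.uint8(27), np.uint8(161)), (np.uint8(113), np.uint8(28), np.uint8(83)), (np.uint8(15), np.u
[... 987 characters left out ...]
int8(79)), (np.uint8(19), np.uint8(195), np.uint8(132)), (np.uint8(13), np.uint8(189), np.uint8(89)), (np.uint8(76), np.uint8(144), np.uint8(147)), (np.uint8(75), np.uint8(139), np.uint8(147))]
320 [(np.uint8(75), np.uint8(142), np.uint8(162)), (np.uint8(115), np.uint8(22), np.uint8(152)), (np.uint8(107), np.uint8(22), np.uint8(159)), (np.uint8(110), np.uint8(24), np.uint8(157)), (np.uint8(106), np.uint8(27), np.uint8(159)), (np.uint8(107), np.uint8(23), np.uint8(175)), (np.uint8(107), np.uint8(21), np.uint8(84)), (np.uint8(42), np.uint8(13), np.uint8(98)), (np.uint8(13), np.uint8(184), np.uint8(97)), (np.uint8(76), np.uint8(145), np.uint8(144)), (np.uint8(75), np.uint8(141), np.uint8(146))]
```

Tray is out: the grey tray floor is visible at wrist rows 100–150, with the front panel at row 90. Withdrawing the pin.

Call:
step_arm --motion '[{"dr": [0,0,0],"slide": [3,0,-7.4],"jaw": 10},{"dr": [0,0,0],"slide": [8,0,-19.7],"jaw": 10},{"dr": [0,0,0],"slide": [14,0,-34.5],"jaw": 10},{"dr": [0,0,0],"slide": [20,0,-49.3],"jaw": 10},{"dr": [0,0,0],"slide": [27,0,-66.6],"jaw": 10},{"dr": [0,0,0],"slide": [35,0,-86.3],"jaw": 10},{"dr": [0,0,0],"slide": [43,0,-106],"jaw": 10},{"dr": [0,0,0],"slide": [48,0,-118],"jaw": 10}]'

```text
clock: 22.7
position: [550.3, -20.1, 268.2]
ee_rot: [-0.054, 0.992, 0.005, 0.114]
contact_force: [0.8, 0.1, -1.1]
gripper_width: 22.9
grasp_force: 59.2
```

Run:
```python
from h import *
s=arm.read_state();print(s["position"],s["contact_force"]);move(g[:3]+[0,0,162],Qg,s)
```

```text
[550.26 -20.08 268.19] [ 0.77  0.08 -1.14]
slide [ 109.14 -326.73  -45.31] dr [ 0.38  4.21 -4.96]
```

Call:
step_arm --motion '[{"dr": [0.05,0.5,-0.6],"slide": [14,-42,-6],"jaw": 10},{"dr": [0.1,1.1,-1.3],"slide": [29,-87,-12],"jaw": 10},{"dr": [0.16,1.7,-2.0],"slide": [44,-132,-18],"jaw": 10},{"dr": [0.22,2.3,-2.7],"slide": [59,-178,-25],"jaw": 10},{"dr": [0.28,2.9,-3.4],"slide": [74,-224,-31],"jaw": 10},{"dr": [0.33,3.6,-4.2],"slide": [91,-274,-38],"jaw": 10},{"dr": [0.38,4.21,-4.96],"slide": [109,-327,-45],"jaw": 10},{"dr": [0.38,4.21,-4.96],"slide": [109,-327,-45],"jaw": 10}]'

```text
clock: 23.7
position: [469.3, -359.4, 285.1]
ee_rot: [-0.377, 0.906, -0.073, -0.179]
contact_force: [0.2, 0.7, -0.9]
gripper_width: 22.6
grasp_force: 58.9
```

Run:
```python
from h import *
for k in range(5): optics.get_image("top")
s=arm.read_state();print(s["position"],s["contact_force"],s["joint_vel"]);move(g[:3],Qg,s)
```

```text
[ 470.95 -356.87  287.01] [ 0.05  0.29 -0.2 ] [ 0. -0. -0.  0.  0.  0.]
slide [-59.32   0.48 149.39] dr [ 0.   -0.01  0.01]
```

Call:
step_arm --motion '[{"dr": [0,0,0],"slide": [-8,0.5,19],"jaw": 10},{"dr": [0,0,0],"slide": [-18,0.5,45],"jaw": 10},{"dr": [0,0,0],"slide": [-25,0.5,62],"jaw": 10},{"dr": [0,0,0],"slide": [-33,0.5,82],"jaw": 10},{"dr": [0,0,0],"slide": [-42,0.5,105],"jaw": 10},{"dr": [0,0,0],"slide": [-51,0.5,128],"jaw": 10},{"dr": [0,0,0],"slide": [-57.5,0.5,144.5],"jaw": 10},{"dr": [0,0,0],"slide": [-59,0.5,148.5],"jaw": 10}]'

```text
clock: 24.95
position: [468.8, -357.4, 126.4]
ee_rot: [-0.379, 0.905, -0.073, -0.178]
contact_force: [-1.8, 2.3, 7.0]
gripper_width: 22.9
grasp_force: 59.5
```

Run:
```python
from h import *
for k in range(2): optics.get_image("top")
s=arm.read_state();print(s["position"],s["contact_force"],s["clock"]);move(g[:3],Qg,s)
```

```text
[ 469.72 -357.82  127.23] [ 0.21  0.33 -1.38] 25.05
slide [-0.6   0.23  0.78] dr [ 0.   -0.01  0.01]
```

Call:
step_arm --motion '[{"dr": [0,0,0],"slide": [0,0,0],"jaw": 30},{"dr": [0,0,0],"slide": [0,0,0],"jaw": 50},{"dr": [0,0,0],"slide": [0,0,0],"jaw": 55},{"dr": [0,0,0],"slide": [0,0,-10],"jaw": 55},{"dr": [0,0,0],"slide": [0,0,-30],"jaw": 55},{"dr": [0,0,0],"slide": [0,0,-60],"jaw": 55},{"dr": [0,0,0],"slide": [0,0,-95],"jaw": 55},{"dr": [0,0,0],"slide": [0,0,-110],"jaw": 55}]'

```text
clock: 26.05
position: [499.7, -328.4, 231.0]
ee_rot: [-0.379, 0.905, -0.075, -0.176]
contact_force: [-0.8, -1.0, -0.2]
gripper_width: 55.1
grasp_force: 0.0
```

Run:
```python
from h import *
s=arm.read_state();print(s["position"],s["contact_force"],s["gripper_width"]);i=optics.get_image("wrist")
h=cv2.cvtColor(i,cv2.COLOR_BGR2HSV);r=cv2.inRange(h,(0,150,40),(8,255,255));k,_,st,ce=cv2.connectedComponentsWithStats(r)
for j in range(1,k):
    if st[j,4]>200: print("red",st[j],ce[j])
P=project("wrist",[[474,-352,173],[474,-352,103]],s);print(P)
move([546,-21,150],down(-173.8),s)
```

```text
[ 499.75 -328.45  231.03] [-0.8  -1.   -0.24] 55.08192571211303
red [262 199  35  35 891] [279.15 215.01]
[[281.11 210.5 ]
 [280.64 216.51]]
slide [-263.38  182.95  -19.79] dr [-0.96 -2.64  4.84]
```

Call:
step_arm --motion '[{"dr": [-0.14,-0.4,0.7],"slide": [-38,26,-10],"jaw": 55},{"dr": [-0.28,-0.8,1.4],"slide": [-78,54,-16],"jaw": 55},{"dr": [-0.42,-1.15,2.1],"slide": [-118,82,-20],"jaw": 55},{"dr": [-0.56,-1.5,2.8],"slide": [-158,110,-22],"jaw": 55},{"dr": [-0.7,-1.9,3.5],"slide": [-198,138,-22],"jaw": 55},{"dr": [-0.84,-2.3,4.2],"slide": [-236,164,-21],"jaw": 55},{"dr": [-0.96,-2.64,4.84],"slide": [-263,183,-20],"jaw": 55},{"dr": [-0.96,-2.64,4.84],"slide": [-263,183,-20],"jaw": 55}]'

```text
clock: 27.1
position: [542.7, -20.5, 146.5]
ee_rot: [-0.055, 0.998, 0.0, -0.004]
contact_force: [0.4, -0.6, -0.2]
gripper_width: 54.6
grasp_force: 0.0
```

Run:
```python
from h import *
for k in range(3):optics.get_image("wrist")
s=arm.read_state();i=optics.get_image("wrist");cv2.imwrite("pics/n4.png",i);print(s["position"],s["joints"],s["clock"])
S=R.from_euler("z",YS,degrees=True);O=np.array([667.8,-8,118.5])-S.apply([-35,0,118.5])
print(project("wrist",[O+S.apply([x,y,52]) for x in(-90-40-45,-90-45) for y in(-9,9)],s))
h=cv2.cvtColor(i,cv2.COLOR_BGR2HSV)
for y in range(150,330,4):
    print(y,"".join("G" if 50<H<100 and Sx>90 else "B" if V<115 and H<25 and Sx>90 else "b" if H<25 and Sx>90 else "k" if V<50 else "." for H,Sx,V in h[y,190:370:3]))
```

```text
[544.21 -22.06 147.83] [ 0.26  0.33 -0.3  -0.   -0.94 -1.72] 27.25
[[267.25 193.12]
 [291.07 193.12]
 [267.77 242.02]
 [290.43 242.01]]
150 BBBBBbbBbBbBBBBBBBBBBBBBBBBBBBBBBBBBBBBBBBBBBBbbbbbbbbb....b
154 bBbbbbbbBBBBBBBBBBBBBBBBBBBBBBBBBBBBBBBBBBBBBBbbbbbbbbbb..bb
158 BBBBBBBBBBBBBBBBBBBBBBBBBBBBBBBBBBBBBBBBBBBBBBbbbbbbbbbbbbbb
162 BBBBBBBBBBBBBBBBBBBBBBBBBBBBBBBBBBBBBBBBBBBBBBbbbbbbbbbbbbbb
166 bbbBBBBBBBBBBBBBBBBBBBBBBBBBBBBBBBBBBBbbBBbBBbbbbbbbbbbbbbbb
170 BBBBBBBBBBBBBBBBBBBBBBBBBBBBBBBBBBbBbbbbbbBBBbbbbbbbbbbbbbbb
174 BBBBBBBBBBBBBBBBBBBBBBBBBBBBBBBBBBBBBBbBBBbBbbbbbbbbbbbbbbbb
178 BBBBBBBbBBBBBbBBBBBBBBBBBBBBBBBBBBBBBBBBBBbbbbbbbbbbbbbbbbbb
182 BBBBBBBBBBBBBBBbBBbbBBBBBBBBBBBBBBBBbbbbbbbbbbbbbbbbbbbbbbbb
186 bbbbbBBbbbBBBBBBBBBbBBBbbbBBBBBBBBbbbbbbbbbbbbbbbbbbbbbbbbbb
190 BBbBbbBbbbbbBBBbBBbBBBBBBBBBBBBBBBbbbbbbbbbbbbbbbbbbbbbbbbbb
194 BBBBBBBBBBBBBBBBBBBBbbBBBbBBBBBBBBbbbbbbbbbbbbbbbbbbbbbbbbbb
198 BBBBBBBBBbbbbBbbbbbbBBBBBBBBBBBBBBbbbbbbbbbbbbbbbbbbbbbbbbbb
202 BBBBbbBBBBBBBBBBBBBBBBBBBBBBBBBBBBBBBBBBBbBbBBbbBBBBBbBBBBBb
206 .GGkGGGGGGGGGGGGGGGGGGGGGGBBBBBBBBGGGGGGGGGGGGGGGG
[... 1260 characters left out ...]
kBBBBBBBBBBBBBBBBBBBBBBBBBBBBBBBBBBBBBkkkGkk.....k
290 k....kkkkkkBBBBBBBBBBBBBBBBBBBBBBBBBBBBBBBBBBBBBGkkkGkk....k
294 ....kkkkkkkBBBBBBBBBBBBBBBBBBBBBBBBBBBBBBBBBBBBBkkkkkkk.....
298 k...kkkkkkkBBBBBBBBBBBBBBBBBBBBBBBBBBBBBBBBBBBBBBGkkkkkk...k
302 kk..kkkkkkkBBBBBBBBBBBBBBBBBBBBBBBBBBBBBBBBBBBBBBkkkkkkk..kk
306 kkkkkkkkkk.BBBBBBBBBBBBBBBBBBBBBBBBBBBBBBBBB...GGkkkkkkkkkkk
310 kkkkkkkkkkGGGGGGGGGGGGGGGGGGGGGGGGGGGGGGGGGGGGGGGGkkkkkkkkkk
314 kkkkkkkkkkGGGGGGGGGGGGGGGGGGGGGGGGGGGGGGGGGGGGGGGGkkkkkkkkkk
318 kkkkkkkkkGGGGGGGGGGGGGGGGGGGGGGGGGGGGGGGGGGGGGGGGGGkkkkkkkkk
322 kkGkkkkkkGGGGGGGGGGGGGGGGGGGGGGGGGGGGGGGGGGGGGGGGGGkkkkkkkkk
326 kkkkkkkkGGGGGGGGGGGGGGGGGGGGGGGGGGGGGGGGGGGGGGGGGGGkkkkkkkkk
```

Run:
```python
from h import *
s=arm.read_state();S=R.from_euler("z",YS,degrees=True)
b=at_z("wrist",[[279.3,220],[279.3,232.5]],[52,45][0],s);b2=at_z("wrist",[[279.3,232.5]],45,s)
O=np.array([667.8,-8,118.5])-S.apply([-35,0,118.5])
print("base",b[0],S.inv().apply(b[0]-O),"inner top edge",S.inv().apply(b2[0]-O))
G=b[0]-S.apply([22,0,0]);print("grip",G);move([G[0],G[1],24],down(-173.8),s)
```

```text
base [550.23 -20.79  52.  ] [-153.27   -0.02   52.  ] inner top edge [-140.13    0.02   45.  ]
grip [528.36 -23.17  52.  ]
slide [ 15.54   0.66 124.04] dr [ 0.01 -0.03 -0.01]
```

Call:
step_arm --motion '[{"dr": [0,0,0],"slide": [8,0.5,25],"jaw": 50},{"dr": [0,0,0],"slide": [15.5,0.7,55],"jaw": 50},{"dr": [0,0,0],"slide": [15.5,0.7,90],"jaw": 50},{"dr": [0,0,0],"slide": [15.5,0.7,115],"jaw": 50},{"dr": [0,0,0],"slide": [15.5,0.7,123],"jaw": 50},{"dr": [0,0,0],"slide": [15.5,0.7,123],"jaw": 30},{"dr": [0,0,0],"slide": [15.5,0.7,123],"jaw": 10},{"dr": [0,0,0],"slide": [15.5,0.7,123],"jaw": 10}]'

```text
clock: 28.3
position: [529.3, -22.7, 26.2]
ee_rot: [-0.054, 0.999, 0.0, -0.001]
contact_force: [1.2, -5.6, 1.7]
gripper_width: 16.9
grasp_force: 59.3
```

Run:
```python
from h import *
optics.get_image("top");optics.get_image("top");s=arm.read_state();print(s["position"],s["contact_force"],s["gripper_width"],s["grasp_force"])
S=R.from_euler("z",YS,degrees=True);Q=R.from_quat(s["ee_rot"]);print("pull 85 in tool",Q.inv().apply(S.apply([-85,0,0])))
```

```text
[529.29 -22.71  26.21] [ 0.37 -5.09  1.97] 17.359862967354957 59.591238498687744
pull 85 in tool [85.   -0.    0.12]
```

Call:
step_arm --motion '[{"dr": [0,0,0],"slide": [8,0,0],"jaw": 10},{"dr": [0,0,0],"slide": [20,0,0],"jaw": 10},{"dr": [0,0,0],"slide": [34,0,0],"jaw": 10},{"dr": [0,0,0],"slide": [48,0,0],"jaw": 10},{"dr": [0,0,0],"slide": [62,0,0],"jaw": 10},{"dr": [0,0,0],"slide": [72,0,0],"jaw": 10},{"dr": [0,0,0],"slide": [79,0,0],"jaw": 10},{"dr": [0,0,0],"slide": [82,0,0],"jaw": 10}]'

```text
clock: 29.4
position: [453.0, -31.0, 26.3]
ee_rot: [-0.055, 0.998, 0.001, 0.005]
contact_force: [19.8, -15.4, -19.1]
gripper_width: 17.1
grasp_force: 59.0
```

Run:
```python
from h import *
optics.get_image("top");s=arm.read_state();print(s["position"],s["contact_force"],s["gripper_width"],s["clock"])
```

```text
[453.04 -31.03  26.27] [ 16.17 -14.97 -14.62] 16.95605215744906 29.45
```

Call:
step_arm --motion '[{"dr": [0,0,0],"slide": [-3,0,0],"jaw": 10},{"dr": [0,0,0],"slide": [-5,0,0],"jaw": 10},{"dr": [0,0,0],"slide": [-5,0,0],"jaw": 35},{"dr": [0,0,0],"slide": [-5,0,0],"jaw": 50},{"dr": [0,0,0],"slide": [-5,0,-30],"jaw": 55},{"dr": [0,0,0],"slide": [-25,0,-80],"jaw": 55},{"dr": [0,0,0],"slide": [-55,0,-130],"jaw": 55},{"dr": [0,0,0],"slide": [-80,0,-155],"jaw": 55}]'

```text
clock: 30.45
position: [528.9, -21.8, 183.6]
ee_rot: [-0.054, 0.999, 0.001, 0.001]
contact_force: [0.8, 0.3, -0.2]
gripper_width: 55.2
grasp_force: 0.0
```

Run:
```python
from h import *
for k in range(4): optics.get_image("top")
s=arm.read_state();i=optics.get_image("wrist");cv2.imwrite("pics/n5.png",i);print(s["position"],s["contact_force"],s["joints"],s["clock"])
S=R.from_euler("z",YS,degrees=True);O=np.array([667.8,-8,118.5])-S.apply([-35,0,118.5])
for x in(-230,-218,-160,-93): print(x,project("wrist",[O+S.apply([x,y,12 if x>-200 else 45]) for y in(-75,0,75)],s).round(0).tolist())
h=cv2.cvtColor(i,cv2.COLOR_BGR2HSV)
for y in range(150,310,4):
    print(y,"".join("G" if 50<H<100 and Sx>90 else "k" if V<50 else "." if Sx<60 else "Y" if 18<H<36 and Sx>140 and V>110 else "B" if V<105 else "o" for H,Sx,V in h[y,150:420:3]))
```

```text
[526.17 -22.19 179.49] [-0.55 -0.07 -0.53] [ 0.26  0.27 -0.3  -0.   -1.   -1.73] 30.65
-230 [[190.0, 141.0], [277.0, 140.0], [363.0, 141.0]]
-218 [[191.0, 155.0], [277.0, 154.0], [362.0, 155.0]]
-160 [[203.0, 207.0], [277.0, 207.0], [351.0, 207.0]]
-93 [[208.0, 267.0], [277.0, 267.0], [346.0, 267.0]]
150 BBBBGGGGGGGGGGGGGGGGGGGGGGGGGGGGGGGGGGGGGGGGGGGGGGGGGGGGGGGGGGGGGGGGGGGGGGGGGGGGGGoooooooo
154 BBBBGGGGGGGGGGGGGGGGGGGGGGGGGGGGGGGGGGGGGGGGGGGGGGGGGGGGGGGGGGGGGGGGGGGGGGGGGGGGGooooooooo
158 oBooBBBBooBBBo..........................................................oBBooooooooooooooo
162 BBBBooBoooBBBo..........................................................oBBooooooooooooooo
166 BBBBBBBBooBBBo..........................................................oBBooooooooooooooo
170 BBBBBBBoooBBBo..........................................................oBBooooooooooooooo
174 ooooBBBBooBBBo..........................................................oBBooooooooooooooo
178 BBBBBoBBooBBBo..........................................................BBBooooooooooooooo
182 BBBBBBBBooBBBo....................
[... 2301 characters left out ...]
BBoBBBokkkkk....kkkBBBBoooooooo.ooo
282 oooBBooBBBBkkkk....GkGkkkoooooooooooooooooooooooooooooooooooookkkkk....kkkkBBBBoooooo..ooo
286 oBBBBBBBBBBkkk.....kkkkkkBBBBBBBBBBBBBBBBBBBBBBBBBBBBBBBBBBBBBkkkkkk....kkkkBBBBoooooooooo
290 oooBBBBBBBkkkk....kkkkkkkBBBBBBBBBBBBBBBBBBBBBBBBBBBBBBBBBBBBBkkkkkk.....kkkBBBBoooooooooo
294 ooooBBBBBkkkk....kkkkkkkkBBBBBBBBBBBBBBBBBBBBBBBBBBBBBBBBBBBBBkkkkkkk....kkkkBBBBooooooooo
298 oooBBBBkkkkkkk...kkkkkkkkBBBBBBBBBBBBBBBBBBBBBBBBBBBBBBBBBBBBBGkkkkkk...kkkkkkkkBBoooooooo
302 oooBBkkkkkkkkkkk..kkkkkkBBBBBBBBBBBBBBBBBBBBBBBBBBBBBBBBBBBBBBkkkkkkk..kkkkkGkkkkBoooooooo
306 oooBBkkkkkkkkkkkkkkkkkkkGGGGGGGGGGGGGGGGGGGGGGGGGGGGGGGGGGGGGGGkkkkkkkkkkkkkkkkGkkooooookk
```

Run:
```python
from h import *
s=arm.read_state();print(s["position"]);i=cv2.imread("pics/n5.png");h=cv2.cvtColor(i,cv2.COLOR_BGR2HSV)
m=(h[...,1]>=60).astype(np.uint8)*255;z=np.zeros_like(m);z[198:246,199:330]=m[198:246,199:330]
z=cv2.morphologyEx(z,cv2.MORPH_OPEN,np.ones((3,3)))
c=max(cv2.findContours(z,0,2)[0],key=cv2.contourArea);r=cv2.minAreaRect(c);print(r,cv2.boundingRect(c))
p=at_z("wrist",cv2.boxPoints(r),30,s);print(p)
def hull(q):
    S=R.from_euler("z",q[2],degrees=True);P=S.apply([[a,b,e] for a in(-75,15) for b in(-12,12) for e in(0,24)])+[q[0],q[1],12]
    return cv2.minAreaRect(cv2.convexHull(project("wrist",P,s).astype(np.float32)))
def pts(r):
    b=cv2.boxPoints(r);return b[np.argsort(b[:,0])] 
def ang(b): 
    d=b[2:].mean(0)-b[:2].mean(0);return np.arctan2(d[1],d[0])
o=pts(r)
f=least_squares(lambda q:np.r_[pts(hull(q)).mean(0)-o.mean(0),40*(ang(pts(hull(q)))-ang(o))],[540,-10,96],diff_step=1e-3)
print("gouge x y yaw",f.x,f.cost,hull(f.x));q=f.x
G=R.from_euler("z",q[2],degrees=True).apply([-30,0,0])[:2]+q[:2];print("grip",G)
S=R.from_euler("z",YS,degrees=True);O=np.array([667.8,-8,118.5])-S.apply([-35,0,118.5]);print("in safe",S.inv().apply([q[0]-O[0],q[1]-O[1],0]))
move([G[0],G[1],80],down(q[2]-180),s)
```

```text
[525.32 -22.45 178.74]
((254.50277709960938, 219.552490234375), (26.489652633666992, 105.43302154541016), 86.98721313476562) (202, 205, 106, 30)
[[546.14 -94.01  30.  ]
 [530.06   4.72  30.  ]
 [556.09   9.61  30.  ]
 [573.18 -91.75  30.  ]]
gouge x y yaw [547.77 -12.04  99.59] 5.440093e-13 ((254.50277709960938, 219.552490234375), (31.49481201171875, 96.53888702392578), 86.98721313476562)
grip [552.77 -41.62]
in safe [-154.77    8.95    0.  ]
slide [-25.9  -22.16  98.53] dr [  0.05  -0.03 -11.68]
```

Call:
step_arm --motion '[{"dr": [0,0,-1.3],"slide": [-4,-4,8],"jaw": 55},{"dr": [0,0,-2.6],"slide": [-8,-8,16],"jaw": 55},{"dr": [0,0,-3.9],"slide": [-12,-12,24],"jaw": 55},{"dr": [0,0,-5.2],"slide": [-16,-15,32],"jaw": 55},{"dr": [0,0,-6.5],"slide": [-20,-18,40],"jaw": 55},{"dr": [0,0,-7.8],"slide": [-24,-22,48],"jaw": 55},{"dr": [0,0,-9.1],"slide": [-26,-25,54],"jaw": 52},{"dr": [0,0,-10.4],"slide": [-26,-25,58],"jaw": 52}]'

```text
clock: 31.7
position: [553.1, -44.9, 119.8]
ee_rot: [-0.705, 0.709, 0.003, -0.003]
contact_force: [-0.4, -0.4, 0.5]
gripper_width: 51.9
grasp_force: 0.0
```

Run:
```python
from h import *
s=arm.read_state();print(s["position"],s["joints"],s["gripper_width"]);move([553.2,-44.5,90],down(-80.4),s);move([553.2,-44.5,16],down(-80.4),s)
```

```text
[553.13 -44.86 119.81] [ 0.21  0.38 -0.31 -0.   -0.89 -0.21] 51.92927699299481
slide [-0.35 -0.31 29.81] dr [ 0.06  0.01 -1.24]
slide [ -0.33  -0.93 103.81] dr [ 0.06  0.01 -1.24]
```

Finish the rotation and verify the handle from here before descending.

Call:
step_arm --motion '[{"dr": [0,0,-1.2],"slide": [0,0,5],"jaw": 52},{"dr": [0,0,-1.2],"slide": [0,0,10],"jaw": 52},{"dr": [0,0,-1.2],"slide": [0,0,20],"jaw": 52},{"dr": [0,0,-1.2],"slide": [0,0,30],"jaw": 52},{"dr": [0,0,-1.2],"slide": [0,0,30],"jaw": 52},{"dr": [0,0,-1.2],"slide": [0,0,30],"jaw": 52},{"dr": [0,0,-1.2],"slide": [0,0,30],"jaw": 52},{"dr": [0,0,-1.2],"slide": [0,0,30],"jaw": 52}]'

```text
clock: 32.7
position: [555.3, -44.5, 92.2]
ee_rot: [0.76, -0.65, -0.001, 0.001]
contact_force: [-0.6, 0.4, 0.8]
gripper_width: 51.5
grasp_force: 0.0
```

Run:
```python
from h import *
s=arm.read_state();i=optics.get_image("wrist");cv2.imwrite("pics/n6.png",i);print(s["position"])
move([553.2,-44.5,16],down(-80.4),s)
S=R.from_euler("z",99.6,degrees=True)
for x in(-75,-30,15):print(x,project("wrist",[S.apply([x,y,24])+[548.4,-15,12] for y in(-12,12)],s).round(0).tolist())
h=cv2.cvtColor(i,cv2.COLOR_BGR2HSV)
for y in range(140,350,6):
    print(y,"".join("G" if 50<H<100 and Sx>90 else "k" if V<50 else "." if Sx<60 else "Y" if 18<H<36 and Sx>140 and V>110 else "B" if V<105 else "o" for H,Sx,V in h[y,180:380:3]))
```

```text
[555.33 -44.53  92.21]
slide [-0.26  1.87 76.21] dr [ 0.02  0.01 -0.08]
-75 [[260.0, 163.0], [299.0, 163.0]]
-30 [[262.0, 231.0], [299.0, 231.0]]
15 [[264.0, 290.0], [298.0, 290.0]]
140 Boooooooooooooo................................................ooGG
146 Boooooooooooooo................................................ooGG
152 Boooooooooooooo................................................ooGG
158 Booooooooo.oooo.............oooooooooo.........................ooGG
164 Boooooooooo..oo............oooooooooooB.......................oooGG
170 Boooooooooo..oo............oooooooooooo.......................ooBGG
176 Booooooooo...oo............Booooooooooo.......................ooGGG
182 Booooooooo...oo............Booooooooooo.......................ooGGG
188 BBoooooooo...oo............oooooooooooo......................oooGGG
194 BBoooooooo...oo............oooooooooooB......................ooBGGG
200 BBoooooooo....o............oooooooooooo......................ooGGGG
206 BBoooooooo....o............oooooooooooo......................ooGGGG
212 BBoooooooo....o............oooooooooooB...........
[... 901 characters left out ...]
k.............YYYYYYYYY.............kkkkkk....kkkkGG
296 kkkkk....kkkkkkk...............YYYYo...............kkkkkkk....kkkkk
302 kkkkkkk..kkkkkko...................................kkkkkk..kkkkkkkk
308 kkkkkkkkkkkkkkko....................................kkkkkkkkkkkkkkk
314 kkkkkkkkkkkkkkoo....................................kkkkkkkkkkkkkkk
320 kkkkkkkkkkkkkooo.....................................kkkkkkkkkkkkkk
326 kkkkkkkkkkkkk.oo.....................................kkkkkkkkkkkkkk
332 kkkkkkkkkkkkBooo......................................kkkkkkkkkkkkk
338 kkkkkkkkkkkkooooooooooooooooooo.......................kkkkkkkkkkkkk
344 kkkkkkkkkkkkooooooooooooooooooooooooooooooooooooooooookkkkkkkkkkkkk
```

Handle spans columns 261–296, centred between the fingers, with the ferrule at row 290. Descend and grip.

Call:
step_arm --motion '[{"dr": [0,0,0],"slide": [0,0.5,20],"jaw": 52},{"dr": [0,0,0],"slide": [0,0.5,42],"jaw": 52},{"dr": [0,0,0],"slide": [0,0.5,60],"jaw": 52},{"dr": [0,0,0],"slide": [0,0.5,71],"jaw": 52},{"dr": [0,0,0],"slide": [0,0.5,75],"jaw": 52},{"dr": [0,0,0],"slide": [0,0.5,75],"jaw": 40},{"dr": [0,0,0],"slide": [0,0.5,75],"jaw": 25},{"dr": [0,0,0],"slide": [0,0.5,75],"jaw": 10}]'

```text
clock: 33.75
position: [555.2, -44.4, 17.8]
ee_rot: [0.76, -0.65, -0.001, 0.0]
contact_force: [-0.1, 0.5, 3.0]
gripper_width: 22.5
grasp_force: 60.7
```

Run:
```python
from h import *
for k in range(4):optics.get_image("top")
s=arm.read_state();print(s["position"],s["ee_rot"].round(3),s["contact_force"],s["gripper_width"],s["grasp_force"],s["clock"])
```

```text
[555.18 -44.45  17.79] [ 0.76 -0.65 -0.    0.  ] [-0.6  -0.31  5.77] 22.544885909067563 60.94942331314087 33.95
```

Call:
step_arm --motion '[{"dr": [0,0,0],"slide": [0,0,-8],"jaw": 10},{"dr": [0,0,0],"slide": [0,0,-25],"jaw": 10},{"dr": [0,0,0],"slide": [0,0,-50],"jaw": 10},{"dr": [0,0,0],"slide": [0,0,-80],"jaw": 10},{"dr": [0,0,0],"slide": [0,0,-110],"jaw": 10},{"dr": [0,0,0],"slide": [0,0,-135],"jaw": 10},{"dr": [0,0,0],"slide": [0,0,-145],"jaw": 10},{"dr": [0,0,0],"slide": [0,0,-145],"jaw": 10}]'

```text
clock: 34.95
position: [554.6, -44.7, 161.8]
ee_rot: [0.76, -0.65, -0.002, 0.001]
contact_force: [0.9, 0.2, -1.5]
gripper_width: 22.4
grasp_force: 60.2
```

Run:
```python
from h import *
s=arm.read_state();print(s["position"],s["contact_force"],s["gripper_width"]);move([514.7,349,165],down(7.6),s)
# board refine from scene+top using model fit of top-face corners (top pic, before)
for n in("scene","top"):
    i=cv2.imread(f"pics/{n}0.png");h=cv2.cvtColor(i,cv2.COLOR_BGR2HSV)
    b=(295,80,395,155) if n=="scene" else (95,175,185,290);x0,y0,x1,y1=b
    m=np.zeros(i.shape[:2],np.uint8);m[y0:y1,x0:x1]=cv2.inRange(h,(0,60,10),(25,255,110))[y0:y1,x0:x1];m=cv2.morphologyEx(m,cv2.MORPH_OPEN,np.ones((5,5)))
    c=max(cv2.findContours(m,0,2)[0],key=cv2.contourArea);H=cv2.convexHull(c)
    def res(q,full=False):
        P=R.from_euler("z",q[2],degrees=True).apply([[a,e,z] for a in(-110,110) for e in(-65,65) for z in(0,18)])+[q[0],q[1],0]
        k=cv2.convexHull(project(n,P).astype(np.float32));M=cv2.moments(k);N=cv2.moments(H)
        f=lambda M:np.r_[M["m10"]/M["m00"],M["m01"]/M["m00"],10*.5*np.arctan2(2*M["mu11"],M["mu20"]-M["mu02"])]
        d=f(M)-f(N);d[2]=(d[2]+5*np.pi)%(10*np.pi)-5*np.pi
        if full: print(n,"areas",M["m00"],N["m00"])
        return d
    r=least_squares(res,[485,345,7.6],diff_step=1e-3);res(r.x,True);print(r.x,r.cost)
```

```text
[554.59 -44.66 161.77] [ 0.88  0.24 -1.54] 22.444623559666688
slide [-395.08  -21.78   -2.63] dr [  0.01   0.03 -11.08]
scene areas 2996.089105276973 812.0
[488.94 297.48   3.58] 8.189476073097092e-13
top areas 3823.974015512329 3854.5
[484.8  345.51   7.66] 1.970779868228359e-12
```

Call:
step_arm --motion '[{"dr": [0,0,-1.3],"slide": [-45,-3,0],"jaw": 10},{"dr": [0,0,-2.6],"slide": [-95,-6,0],"jaw": 10},{"dr": [0,0,-3.9],"slide": [-145,-9,0],"jaw": 10},{"dr": [0,0,-5.2],"slide": [-195,-12,0],"jaw": 10},{"dr": [0,0,-6.5],"slide": [-245,-15,0],"jaw": 10},{"dr": [0,0,-7.8],"slide": [-295,-18,0],"jaw": 10},{"dr": [0,0,-9.1],"slide": [-345,-20,0],"jaw": 10},{"dr": [0,0,-10.4],"slide": [-395,-22,0],"jaw": 10}]'

```text
clock: 35.95
position: [513.9, 349.9, 160.2]
ee_rot: [1.0, 0.022, -0.003, 0.001]
contact_force: [0.9, -0.7, -0.6]
gripper_width: 22.8
grasp_force: 60.1
```

Call:
step_arm --motion '[{"dr": [0,0,-0.68],"slide": [0,0,5],"jaw": 10},{"dr": [0,0,-0.68],"slide": [0,0,15],"jaw": 10},{"dr": [0,0,-0.68],"slide": [0,0,30],"jaw": 10},{"dr": [0,0,-0.68],"slide": [0,0,45],"jaw": 10},{"dr": [0,0,-0.68],"slide": [0,0,60],"jaw": 10},{"dr": [0,0,-0.68],"slide": [0,0,70],"jaw": 10},{"dr": [0,0,-0.68],"slide": [0,0,70],"jaw": 10},{"dr": [0,0,-0.68],"slide": [0,0,70],"jaw": 10}]'

```text
clock: 36.95
position: [515.2, 349.3, 92.8]
ee_rot: [0.998, 0.066, -0.001, -0.001]
contact_force: [1.3, -0.1, -1.5]
gripper_width: 22.6
grasp_force: 60.1
```

Run:
```python
from h import *
s=arm.read_state();i=optics.get_image("wrist");cv2.imwrite("pics/n7.png",i);print(s["position"],s["contact_force"],s["gripper_width"],s["joints"])
move([514,349.4,25],down(7.66),s)
S=R.from_euler("z",7.66,degrees=True)
print("board corners",project("wrist",[S.apply([a,e,18])+[484.8,345.5,0] for a,e in((-110,-65),(-110,65),(110,-65),(110,65))],s))
h=cv2.cvtColor(i,cv2.COLOR_BGR2HSV)
for y in range(40,350,9):
    print(y,"".join("k" if V<40 else "." if Sx<60 else "Y" if 18<H<36 and Sx>140 and V>140 else "B" if V<90 else "o" for H,Sx,V in h[y,120:440:4]))
```

```text
[515.22 349.25  92.81] [ 1.34 -0.11 -1.5 ] 22.621259207799596 [ 0.85  0.51 -0.17 -0.   -0.9   0.85]
slide [-1.   -0.19 67.81] dr [-0.01  0.02 -0.01]
board corners [[348.11 363.43]
 [207.04 363.23]
 [373.76 108.64]
 [180.92 108.78]]
40 oooooooooooooooooooooooooooooooooooooooooooooooooooooooooooooooooooooooooooooooo
49 oooooooooooooooooooooooooooooooooooooooooooooooooooooooooooooooooooooooooooooooo
58 oooooooooooooooooooooooooooooooooooooooooooooooooooooooooooooooooooooooooooooooo
67 oooooooooooooooooooooooooooooooooooooooooooooooooooooooooooooooooooooooooooooooo
76 oooooooooooooooooooooooooooooooooooooooooooooooooooooooooooooooooooooooooooooooo
85 oooooooooooooooooooooooooooooooooooooooooooooooooooooooooooooooooooooooooooooooo
94 oooooooooooooooooooooooooooooooooooooooooooooooooooooooooooooooooooooooooooooooo
103 oooooooooooooooooooooooooooooooooooooooooooooooooooooooooooooooooooooooooooooooo
112 ooooooooooooooooooooooooooooooooooooooooooooooooooooooooooooooBooooooooooooooooo
121 ooooooooooooooooooooooooooooooooooooooooooooooooooooooooooooooBooooooooooooooooo
130 ooooooooooooooooooooo
[... 1399 characters left out ...]
oooooooooooooooooooo
283 oooooooooooooooooooooooookkkk...kkooooooooooookk...kkkkooooBoooooooooooooooooooo
292 oooooooooooooooooooooooookkk....kkooooooooooookk....kkkBoBBooooooooooooooooooooo
301 oooooooooookkkkkkoooooBkk..kkkkkkkBoooooooooookkkkkkkkkkkkBooookkkkkkooooooooooo
310 ooooooookkkkkkkkkkkkkkkkkkkkkkkkkkooooooooooookkkkkkkkkkkkkkkkkkkkkkkkkkBooooooo
319 ooookkkkkkkkkkkkkkkkkkkkkkkkkkkkkkooooooooooookkkkkkkkkkkkkkkkkkkkkkkkkkkkkkoooo
328 okkkkkkkkkkkkkkkkkkBkkkkkkkkkkkkkoooooooooooooBkkkkkkkkkkkkkkkkkkkkkkkkkkkkkkkko
337 kkkkkkkkkkkkkkkkkkkkkkkkkkkkkkkkooooooooooooooBBkkkkkkkkkkkkkkkkkkkkkkkkkkkkkkkk
346 kkkkkkkkkoookkkkkkkkkkkkkkkkkkkkoooooooooooooBBBkkkkkkkkkkkkkkkkkkkkBookkkkkkkkk
```

Call:
step_arm --motion '[{"dr": [0,0,0],"slide": [-1,0,15],"jaw": 10},{"dr": [0,0,0],"slide": [-1,0,32],"jaw": 10},{"dr": [0,0,0],"slide": [-1,0,48],"jaw": 10},{"dr": [0,0,0],"slide": [-1,0,58],"jaw": 10},{"dr": [0,0,0],"slide": [-1,0,64],"jaw": 10},{"dr": [0,0,0],"slide": [-1,0,67],"jaw": 10},{"dr": [0,0,0],"slide": [-1,0,68],"jaw": 10},{"dr": [0,0,0],"slide": [-1,0,68],"jaw": 10}]'

```text
clock: 38.0
position: [513.8, 349.1, 24.7]
ee_rot: [0.998, 0.066, -0.002, -0.001]
contact_force: [0.2, -0.1, -1.6]
gripper_width: 22.6
grasp_force: 60.1
```

Run:
```python
from h import *
for k in range(4):optics.get_image("top")
s=arm.read_state();print(s["position"],s["contact_force"],s["gripper_width"],s["clock"])
```

```text
[513.7  349.02  24.67] [ 0.51 -0.41 -1.48] 22.656934494869056 38.2
```

Not yet touching (about 1 mm to go); lower slowly a little more.

Call:
step_arm --motion '[{"dr": [0,0,0],"slide": [0,0,0.4],"jaw": 10},{"dr": [0,0,0],"slide": [0,0,0.8],"jaw": 10},{"dr": [0,0,0],"slide": [0,0,1.2],"jaw": 10},{"dr": [0,0,0],"slide": [0,0,1.6],"jaw": 10},{"dr": [0,0,0],"slide": [0,0,2.0],"jaw": 10},{"dr": [0,0,0],"slide": [0,0,2.0],"jaw": 10},{"dr": [0,0,0],"slide": [0,0,2.0],"jaw": 10},{"dr": [0,0,0],"slide": [0,0,2.0],"jaw": 10}]'

```text
clock: 39.2
position: [513.6, 349.0, 23.9]
ee_rot: [0.998, 0.067, -0.002, -0.001]
contact_force: [-3.4, -0.0, 7.9]
gripper_width: 22.9
grasp_force: 61.4
```

Run:
```python
from h import *
s=arm.read_state();print(s["position"],s["contact_force"],s["wrist_torque"],s["gripper_width"],s["clock"])
```

```text
[513.64 348.95  23.9 ] [-3.42 -0.04  7.87] [-0.49  0.91 -0.04] 22.89068573861236 39.2
```

Gouge is resting on the board (about 8 N). Release with a small up-relax and retreat straight up.

Call:
step_arm --motion '[{"dr": [0,0,0],"slide": [0,0,-0.8],"jaw": 10},{"dr": [0,0,0],"slide": [0,0,-0.8],"jaw": 24},{"dr": [0,0,0],"slide": [0,0,-0.8],"jaw": 32},{"dr": [0,0,0],"slide": [0,0,-0.8],"jaw": 42},{"dr": [0,0,0],"slide": [0,0,-0.8],"jaw": 50},{"dr": [0,0,0],"slide": [0,0,-15],"jaw": 50},{"dr": [0,0,0],"slide": [0,0,-45],"jaw": 50},{"dr": [0,0,0],"slide": [0,0,-85],"jaw": 50}]'

```text
clock: 40.2
position: [513.6, 348.5, 108.3]
ee_rot: [0.998, 0.066, -0.002, 0.0]
contact_force: [0.4, -0.5, 0.2]
gripper_width: 50.0
grasp_force: 0.0
```

Call:
step_arm --motion '[{"dr": [0,0,0],"slide": [0,0,-30],"jaw": 50},{"dr": [0,0,0],"slide": [0,0,-70],"jaw": 50},{"dr": [0,0,0],"slide": [-20,0,-110],"jaw": 50},{"dr": [0,0,0],"slide": [-50,0,-120],"jaw": 50},{"dr": [0,0,0],"slide": [-50,0,-120],"jaw": 50},{"dr": [0,0,0],"slide": [-50,0,-120],"jaw": 50},{"dr": [0,0,0],"slide": [-50,0,-120],"jaw": 50},{"dr": [0,0,0],"slide": [-50,0,-120],"jaw": 50}]'

```text
clock: 41.2
position: [465.2, 342.0, 226.7]
ee_rot: [0.998, 0.066, -0.002, 0.0]
contact_force: [-0.8, 0.0, 0.7]
gripper_width: 50.0
grasp_force: 0.0
```

Run:
```python
from h import *
s=arm.read_state();i=optics.get_image("wrist");t=optics.get_image("top");sc=optics.get_image("scene");print(s["position"],s["contact_force"],s["gripper_width"],s["clock"])
S=R.from_euler("z",7.66,degrees=True)
print("expected gouge end/ferrule/tip",project("wrist",[S.apply([a,0,z])+[484.8,345.5,18] for a,z in((75,24),(-15,24),(-75,17))],s))
print("board corners",project("wrist",[S.apply([a,e,18])+[484.8,345.5,0] for a,e in((-110,-65),(-110,65),(110,-65),(110,65))],s))
h=cv2.cvtColor(i,cv2.COLOR_BGR2HSV)
for y in range(90,330,8):
    print(y,"".join("k" if V<40 else "." if Sx<60 else "Y" if 18<H<36 and Sx>140 and V>140 else "B" if V<90 else "o" for H,Sx,V in h[y,160:400:4]))
for n,a in(("top",t),("scene",sc)):
    d=(cv2.absdiff(a,cv2.imread(f"pics/{n}0.png")).max(2)>60).astype(np.uint8);d=cv2.morphologyEx(d,cv2.MORPH_OPEN,np.ones((2,2)));k,_,st,ce=cv2.connectedComponentsWithStats(d)
    print(n,[(st[j].tolist()) for j in range(1,k) if st[j,4]>15])
```

```text
[465.15 341.99 226.74] [-0.77  0.02  0.75] 49.957971474716366 41.2
expected gouge end/ferrule/tip [[276.81  91.16]
 [276.95 179.69]
 [277.08 231.69]]
board corners [[331.33 253.28]
 [223.08 253.34]
 [338.02  61.81]
 [215.8   62.05]]
90 ooooooooooooooooooooooBoooooooooooBooooooBBooooooooooooooooo
98 ooooooooooooooooooooooBooooooooooBBBooooooBooooooooooooooooo
106 ooooooooooooooooooooBoBooooooooooBooooooooBooooooooooooooooo
114 ooooooooooooooooooooBoBooooooooooBBoooooooBBoooooooooooooooo
122 ooooooooooooooBoooooBoBooooooooooBoooBooooBooooooooooooooooo
130 ooooooooooooooooooooBoBooooooooooBooooooooBBoooooooooooooooo
138 ooooooooooooooooooooooBooooooooooBBoooBBoooooooooooooooooooo
146 ooooooooooooooooooooooBooooooooooBBooooBoooooooooooooooooooo
154 oooooooooooooooooooooBBooooooooooBBooooBoooBBooooooooooooooo
162 ooooooooooooooooooooBBBooooooooooBoooooBooBBBooooooooooooooo
170 ooooooooooooooooooooooBooooooooooBoooooBooooooooooooooooooBB
178 ooooooooooooooooooBoooBoooooYYYYBBoooooBoooBoooooooooooooooo
186 ooooooooooooooooooooooBoooooYYYYBooooooBooBBoooooooooooooooo
194 oooooooooooooooooooo
[... 1457 characters left out ...]
, [205, 258, 22, 9, 118], [159, 261, 141, 88, 3502], [0, 278, 9, 15, 76], [9, 279, 26, 44, 607], [0, 294, 78, 126, 3870], [79, 294, 198, 119, 7681], [254, 353, 86, 14, 761], [285, 367, 62, 22, 811], [77, 370, 42, 50, 688], [275, 377, 11, 7, 49], [312, 391, 21, 8, 123], [249, 399, 9, 9, 43], [310, 400, 15, 15, 114], [285, 412, 5, 8, 21]]
scene [[93, 0, 19, 18, 250], [338, 0, 38, 69, 1354], [368, 0, 10, 5, 34], [104, 24, 20, 24, 165], [83, 29, 11, 22, 131], [136, 28, 17, 36, 148], [154, 47, 173, 92, 4260], [97, 69, 12, 14, 68], [143, 73, 23, 29, 324], [138, 80, 8, 4, 20], [116, 84, 17, 16, 125], [88, 96, 24, 36, 455], [120, 97, 13, 13, 61], [325, 104, 47, 21, 226], [112, 106, 215, 156, 10305]]
```

```bash
python3 -c "
from bench import arm
print(arm.job_done())"
```

```text
the job is handed in; nothing more can be done
None
```

The job is handed in at about 41 s. The pin released the latch and is back upright in its stand, the tray is fully open, and the gouge lies lengthwise on the middle of the board. In before-and-after pictures the spoon, mug and sharpening stone show no movement.

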